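# Shell mould out of its foam cutout and over onto the pressing board

### The job

Get the rectangular plaster shell mould ready for clay: it lies face down in the long foam cutout of the specimen tray, its end on the lid's hinge side tucked under the foam lip, so raise the edge at the tray's low front first while the tucked end is still down in the cutout, then draw it out. Turn it over and lay it on the pressing board shell face up, then push it home so that one whole side, long or short, sits flush against the board's stop strip. Plaster is brittle: do not drop it or let it topple, and leave the other casts and loose things where they are.

Things in the scene. Friction and masses are not known exactly. Their poses are not given: they have to be found in the camera images.
- mould: Off-white plaster press mould: plain rectangular block 96 (x) x 52 (y) x 28 (z) mm, about 0.17 kg, origin at its centre. Its -z face is the shell face (shallow recess with a ribbed scallop, flat rim), +z its plain back. At the start +x points to the tucked end, +z up, axes parallel to the tray's. At the end +z must point down. Set on an end it stands by itself.
- tucked_edge (a point): Middle of the mould's edge between its +x end (tucked under the foam lip) and its shell face: 48 mm along +x, 14 mm along -z from the mould's origin.
- front_edge (a point): Middle of the mould's edge between its -x end (its front end, at the tray's low front wall, to be raised first) and its shell face: 48 mm along -x, 14 mm along -z from the mould's origin.
- tray: Fixed plywood specimen tray, 140 (x) x 240 (y) mm, lined with dark firm foam; origin at the centre of its underside, +x towards the lid's hinge (63 to 86 degrees to the left of straight ahead; its low front wall faces the robot's right), z up. Foam, back and side walls are 50 mm high, the front wall 26 mm. The mould's cutout is centred at y = -45 mm; the round casts are at y = +65 mm.
- cutout (a point): Centre of the long cutout's floor, 14 mm above the table (tray x = 0, y = -45 mm; axes as the tray). It fits the mould with 1.5 mm to spare all round. A foam step before the mould's front end rises 12 mm above this floor, so it cannot slide out flat. At its +x end a foam lip overhangs it by 7 mm, 2.5 mm above its back, with a hollow behind, so it cannot be lifted straight.
- wells (a point): Point on the mould's mid line between the two finger wells, 28 mm before the cutout's centre, 28 mm above the table (mid height of the mould; axes as the tray). The wells lie on both sides of the mould's front end, 26 to 60 mm from its mid line in y and from 36 mm before this point to 20 mm behind it (towards the hinge); their floor is 6 mm above the table.
- lid_edge (a point): Middle of the free edge of the tray's clear lid (axes as the tray), 22 mm before the tray's centre, 168 mm above the table. The lid, 145 x 240 mm in a thin wooden frame, is hinged along the back wall's top and held rigidly at 52 degrees by its stays, over the cutout: a gripper pointing straight down at the front end hits it; one leaning out over the front wall by 30 to 45 degrees passes.
- board: Fixed plywood pressing board, 200 (x) x 230 (y) x 15 mm, under a flat sheet of newsprint; origin at the centre of its underside, +x away from the robot, z up, top at z = 15 mm, turned up to 0.2 rad. Along its far edge a wooden stop strip, full 230 mm long, 15 mm wide, 14 mm above the board.
- stop_face (a point): Middle of the stop strip's face towards the robot, at its foot: board x = +85 mm, y = 0, z = 15 mm (axes as the board). With the mould home its centre is 26 mm (long side on the strip) or 48 mm (short side) before this face.
- round_cast: Loose bystander: plaster disc 64 mm across, 18 mm thick, with a spiral, in a round cutout of the tray (at x = 26, y = 65 mm there). Origin at the centre of its underside.
- small_cast: Loose bystander: plaster disc 42 mm across, 16 mm thick, in a small round cutout of the tray (at x = -36, y = 65 mm there). Origin at the centre of its underside.
- medallion: Loose bystander: terracotta disc 72 mm across, 14 mm thick, with a spiral, on the table between tray and board. Origin at the centre of its underside.
- cutter: Loose bystander: thin steel ring cutter 68 mm across, 35 mm high, on the table between tray and board. Origin at the centre of its underside.
- tile_disc: Loose bystander: terracotta disc 60 mm across, 14 mm thick, with a scallop, on the table between tray and board, nearest the robot. Origin at the centre of its underside.
- shell: Loose bystander: scallop shell, about 52 mm across and 14 mm high, on the table beyond tray and board. Origin at the centre of its underside.
- brush: Loose bystander: flat brush 170 mm long, lying on the table beyond tray and board. Origin on its underside.

How it is judged (in metres and radians):
On the way:
1. the mould's front edge is raised by 18 mm or more while its tucked end is still within 12 mm of the cutout floor (z of front_edge in the frame of tray above 0.032 m and z of tucked_edge in the frame of tray below 0.026 m and x of mould in the frame of tray above -0.035 m and horizontal distance between mould and tray below 0.075 m), for 0.1 s.
At the end, for the whole second after the job is handed in: The mould lies still and flat on the pressing board, shell face up (within 3.5 degrees), one long or short side within 3 mm of the stop strip and parallel to it within 0.05 rad, that whole side within the strip's length (4 mm over at most) (angle between mould's own z axis and vertical above 3.08 rad and z of mould in the frame of board between 0.026 and 0.032 m and ((x of mould in the frame of board between 0.056 and 0.062 m and angle between the y axis of mould and the x axis of board, either way round below 0.05 rad and y of mould in the frame of board between -0.069 and 0.069 m) or (x of mould in the frame of board between 0.034 and 0.04 m and angle between the x axis of mould and the x axis of board, either way round below 0.05 rad and y of mould in the frame of board between -0.091 and 0.091 m)) and linear speed of mould below 0.02 m/s and angular speed of mould below 0.1 rad/s); the robot touches nothing.
It fails at once if the mould topples or tumbles (turns faster than 6 rad/s) (angular speed of mould above 6 rad/s).
It fails at once if the mould is dropped (faster than 0.5 m/s with no finger on it) (linear speed of mould above 0.5 m/s and contact force between the fingers and mould below 0.05 N).
It fails at once if another cast or loose thing is moved by more than 25 mm (distance of any of round_cast, small_cast, medallion, cutter, tile_disc, shell, brush from where it was at the start of the episode above 0.025 m).
It also fails if it takes over 69 s, if anything falls off the work surface, if the arm or the gripper's body presses on something with over 40 N, if the wrist force passes 120 N, or if a joint passes its speed limit or range.

### The arm

A 6-joint arm with a two-finger parallel gripper is mounted at the origin on the work surface. World frame = base frame: x ahead of the robot, y to its left, z up, the work surface at z = 0. Lengths are in mm, angles in rad, forces in N, time in s.
With the tool pointing down it reaches from about 275 to 750 mm from the base axis. Payload 10.2 kg.
Tool frame: the origin (TCP) lies between the finger pads; the fingertips stand 17 mm ahead of it and the grasp point (between the pads) lies 2 mm behind it (tips_ahead is the distance from the TCP to the fingertips, in mm); z points along the fingers, y is the line along which they close (so a half turn about z gives the same grasp; the last joint's range is limited). The gripper opens to 85 mm and grips with 20 to 120 N. Pads are 22 mm wide; open, the fingers measure 114 mm over their backs; the gripper's body (76 mm by 85 mm) begins 54 mm behind the grasp point. The pads swing forward as they close: fully open they stand 13 mm farther back than shut.
Start: joints at [0.913, 0.313, 1.498, -0, 1.331, -0.223], TCP at [221.158, 476.151, 220.194] pointing down, gripper open.
Joint ranges: [-2.94, 2.94], [-0.97, 2.17], [0.19, 2.56], [-1.23, 4.37], [0.02, 3.11], [-2.88, 2.88]. Speed limits (rad/s): [2.39, 2.39, 3.01, 3.14, 3.14, 3.14].

### API

Orientations are given as a unit quaternion [w, x, y, z].
In Python, from rig import sense, capture, finish_job, boxes_of, tips_ahead gives the robot as it stands.
- The arm moves only by the tool drive_tool, never from a script. Its argument "commands" is text: rows parted by semicolons, each of 7 numbers parted by spaces: the shift along the world's x, y, z in units of 0.1 m (1.0 is 0.1 m), then the turn, a rotation vector about the world's x, y, z in units of pi/4 rad (1.0 is pi/4 rad), then the opening in per cent of the stroke, from 0 (shut) to 100 (fully open). A call has 1 to 20 rows; each row shifts and turns the commanded pose from where the row before left it; what a row does not reach is not made up. A row lasts 1/12 s, in which the tool goes at most 41.7 mm and 7.16 degrees, less where a joint would pass 70% of its speed; a pose out of reach is approached as far as the arm can. A call with a number of a shift or a turn outside -1 to 1 is refused whole. A call with a gripper value outside its range is refused whole. The fingers move at their own pace and stop on an object; "force" is the grip in N (left out, the last holds). Time passes only in rows, so rows that do not move let the fingers close. It gives the time, the measured TCP pose, the force, the opening and the grip force at its end, in the units of the state.
- sense(): the state, without advancing time (a new reading comes with each control period).
- capture(name): name is "scene" or "top"; returns a dict with "pixels" (480x640x3 uint8, blue, green, red), "fov_y" (degrees; the focal length in pixels is half the picture's height over the tangent of half this angle, whatever the lens; pixels are square), "cx", "cy" (the principal point, pixels), "position" and "attitude" of the camera in the world. Camera axes: x right, y down, z forward; pixel columns grow to the right and rows downward; lengths in mm; the calibration is good to about 2 mm. A picture is of the moment at which its call begins. There is no depth.
- finish_job(): hands the job in; it is judged then, once.
Trained networks look in a picture, given as the dict that the camera call returned (one of the last four; its "shot" number tells which), for a name from the list of things; names that differ only in an ending like _2 or _b are one class to them, and where a whole thing is asked for, a point or a joint stands for the part that bears it (a point fixed in the world has none). Each returns a list of dicts, best first, with "confidence" (0 to 1); they miss things now and then, are a little off and sometimes report something else, mostly with a low value. They report only what shows in the picture. A call takes as long as a camera call.
- boxes_of(picture, name): "position" ([column, row] in pixels, amid what is visible of it).
The state is a dict: "time_s": time; "joints": joint angles; "dq": joint speeds; "tau": joint torques, N m; "eef_pos": TCP position; "ee_rot": TCP orientation; "force": force on the tool from outside, world axes, zero at the start; "wrist_torque": the same for the moment, N m; "grip_width": opening from 0.0 (shut) to 1.0 (fully open); "grip_force": force on a finger pad.
Only numpy, scipy, OpenCV 4.12 (cv2) and the standard library are available. Lean on these libraries where they do the work, as an engineer would, in place of code of your own. Each camera call takes 0.05 s, during which the arm holds its last target. There are 200 camera calls.

## Working session

There is one attempt and no reset: what is moved stays moved. The work goes in short steps, Python scripts to look and compute and a tool call to move; the robot and the scene stay as the last step left them, time stands still between calls to the robot, and variables do not carry over. Pictures are saved under pics/ and viewed, at most 10 in all, crops included, and the job is handed in when it is done.

Besides the shell and the picture viewer there is one more tool, called by a JSON object that holds its "method" and its "body". drive_tool: Moves the arm, as the interface text tells. Shifts and turns lie within -1 to 1; 1 stands for 0.1 m of shift or pi/4 rad of turn. Its arguments: {"type":"object","properties":{"commands":{"type":"string"},"force":{"type":"number"}},"required":["commands"]}

```bash
ls; mkdir -p pics; cat > h.py <<'E'
import numpy as np, cv2
from scipy.spatial.transform import Rotation as R
from rig import *
def Rq(q): return R.from_quat([q[1],q[2],q[3],q[0]])
def cam(p):
    f=240/np.tan(np.radians(p["fov_y"])/2)
    a=np.array(p["attitude"],float)
    M=a if a.shape==(3,3) else Rq(a).as_matrix()
    return f,M,np.array(p["position"],float)
def unproj(p,uv,z):
    f,M,c=cam(p); d=M@np.array([(uv[0]-p["cx"])/f,(uv[1]-p["cy"])/f,1])
    return c+d*(z-c[2])/d[2]
def proj(p,X):
    f,M,c=cam(p); q=(np.atleast_2d(X)-c)@M
    return np.c_[q[:,0]/q[:,2]*f+p["cx"],q[:,1]/q[:,2]*f+p["cy"]]
E
python3 - <<'E'
from h import *
for n in("scene","top"):
    p=capture(n); cv2.imwrite(f"pics/{n}0.png",p["pixels"])
    print(n,{k:v for k,v in p.items() if k!="pixels"})
    for t,z in(("mould",42),("tray",50),("board",15),("medallion",14),("cutter",35),("tile_disc",14),("round_cast",40),("small_cast",40),("shell",10),("brush",10)):
        print(t,[(np.round(b["position"]),round(b["confidence"],2),np.round(unproj(p,b["position"],z))) for b in boxes_of(p,t)[:2]])
print(sense())
E
```

```text
pics
scene {'fov_y': 57.677944498555874, 'cx': 318.0709685361719, 'cy': 232.42287227509678, 'position': array([ 894.96145277, -550.52419098,  659.26263265]), 'attitude': array([-0.40534104,  0.87850915,  0.22744548, -0.11040318]), 'shot': 1}
mould [(array([228., 343.]), 0.81, array([ 541., -244.,   42.])), (array([308., 258.]), 0.28, array([555.,  -0.,  42.]))]
tray [(array([224., 322.]), 0.61, array([ 512., -215.,   50.])), (array([363., 221.]), 0.18, array([608., 155.,  50.]))]
board [(array([363., 223.]), 0.58, array([594., 189.,  15.])), (array([229., 342.]), 0.54, array([ 526., -227.,   15.]))]
medallion []
cutter [(array([306., 258.]), 0.76, array([547.,   4.,  35.]))]
tile_disc [(array([265., 258.]), 0.8, array([458., -19.,  14.])), (array([226., 342.]), 0.51, array([ 521., -229.,   14.]))]
round_cast [(array([208., 293.]), 0.62, array([ 436., -172.,   40.])), (array([229., 345.]), 0.46, array([ 545., -246.,   40.]))]
small_cast [(array([187., 305.]), 0.61, array([ 422., -213.,   40.]))]
shell [(array([416., 290.]), 0.56, array([771.,  54.,  10.]))]
brush [(array([380., 356.])
[... 928 characters left out ...]
.,   10.]))]
{'time_s': 1.1, 'joints': array([ 9.12611546e-01,  3.12867658e-01,  1.49769609e+00, -3.83792673e-06,
        1.33101545e+00, -2.23400060e-01]), 'dq': array([-0.0002679 ,  0.0021998 , -0.00098998, -0.00137646,  0.00139292,
       -0.00090985]), 'tau': array([ 7.35790909e-04, -4.12166476e+01, -2.59903675e+01, -1.75702357e-04,
        4.32200504e-04, -4.07715129e-05]), 'eef_pos': array([221.15149127, 476.1508214 , 220.2122057 ]), 'ee_rot': array([4.55632560e-06, 2.15683650e-01, 9.76463293e-01, 5.28936097e-06]), 'force': array([-1.44460832,  0.11203411,  0.01332137]), 'wrist_torque': array([-0.00480891, -0.0049379 , -0.01240504]), 'grip_force': 0.0, 'grip_width': 1.0029362933831238}
```

View pics/scene0.png

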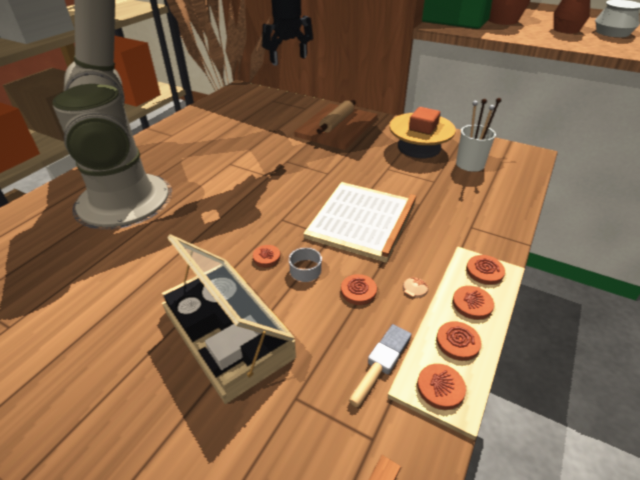

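View pics/top0.png

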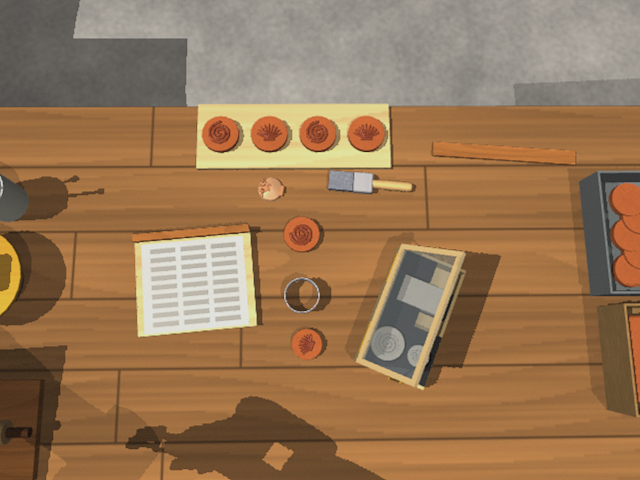

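The scene picture shows the tray with open lid around (225,325), with the mould at about (230,343). The board is around (363,220) and its stop strip is on the far side. In the top picture the tray is at (412,314), with its hinge to the left and the mould seen through the lid at (418,293). The board is at (197,281), with the strip along its upper edge from (135,237) to (248,228).

```bash
python3 - <<'E'
from h import *
def crop(f,x0,y0,w,h,s):
    im=cv2.imread(f)[y0:y0+h,x0:x0+w]; im=cv2.resize(im,None,fx=s,fy=s,interpolation=cv2.INTER_CUBIC)
    for i in range(0,w):
        if (x0+i)%20==0: cv2.line(im,(int(i*s),0),(int(i*s),im.shape[0]),(0,255,255),1); cv2.putText(im,str(x0+i),(int(i*s)+1,9),0,.32,(0,255,0),1)
    for i in range(0,h):
        if (y0+i)%20==0: cv2.line(im,(0,int(i*s)),(im.shape[1],int(i*s)),(0,255,255),1); cv2.putText(im,str(y0+i),(0,int(i*s)-1),0,.32,(0,255,0),1)
    return im
cv2.imwrite("pics/a.png",crop("pics/scene0.png",150,225,160,180,3.3))
b=crop("pics/top0.png",345,230,140,170,3.3); c=crop("pics/top0.png",127,218,135,125,2.5)
m=np.zeros((max(b.shape[0],c.shape[0]),b.shape[1]+c.shape[1],3),np.uint8); m[:b.shape[0],:b.shape[1]]=b; m[:c.shape[0],b.shape[1]:]=c
cv2.imwrite("pics/b.png",m)
E
```

```text
(no output)
```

View pics/a.png

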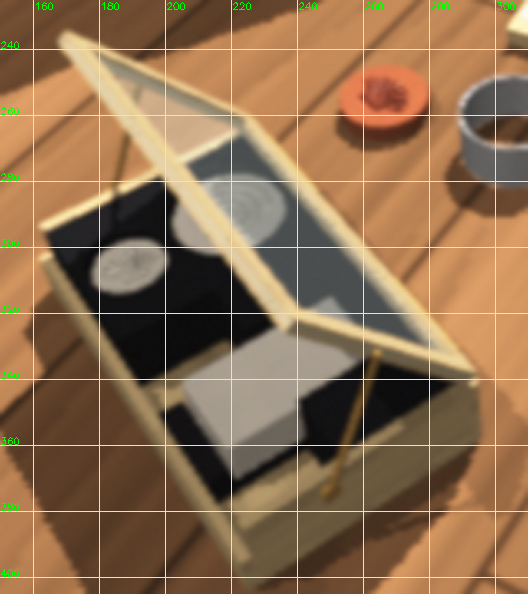

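View pics/b.png

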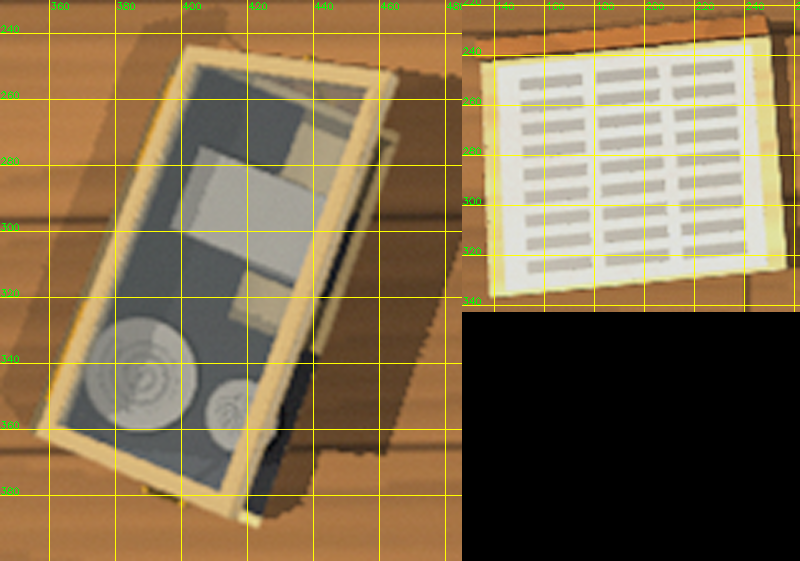

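The two crops give the corner pixels. In the scene crop these are the tray's front wall corners at (163,303) and (226,395), the lid's free corners at (170,236) and (236,324), and the mould's front corner at (205,341). In the top crop I read the lid corners as (465,253), (417,387), (402,244) and (357,361), and the board's corners as (138,336) and (257,325).

```bash
cat >> h.py <<'E'
def T(pose,X):
    x,y,a=pose; X=np.atleast_2d(np.array(X,float)); c,s=np.cos(a),np.sin(a)
    return np.c_[x+c*X[:,0]-s*X[:,1],y+s*X[:,0]+c*X[:,1],X[:,2]]
E
python3 - <<'E'
from h import *
from scipy.optimize import least_squares
S=capture("scene");P=capture("top")
sc=[((-70,120,50),(162.1,293.8)),((-70,120,26),(163.3,303.2)),((-70,-120,26),(225.8,394.7)),((70,-120,50),(294.8,340.8)),((-22,120,168),(169.7,235.9)),((-22,-120,168),(235.8,324.4)),((-48,-19,42),(205.5,341.4))]
tp=[((-70,-120,26),(465.9,270.9)),((-70,120,50),(423.8,387.6)),((-22,-120,168),(465.3,252.7)),((-22,120,168),(417,387)),((67,-120,54),(401.7,244.2)),((67,120,54),(357.1,361.2))]
def res(p): return np.concatenate([proj(c,T(p,[m for m,_ in L]))-np.array([u for _,u in L]) for c,L in((S,sc),(P,tp))])
r=least_squares(lambda p:res(p).ravel()*[1],[505,-203,1.3],loss="soft_l1",x_scale=[1,1,.01])
print("tray",r.x,np.degrees(r.x[2])); print(np.round(res(r.x),1))
print("mould scene",np.round(proj(S,T(r.x,[(a,-45+b,z) for z in(42,14) for a in(-48,48) for b in(-26,26)]))))
print("mould top",np.round(proj(P,T(r.x,[(a,-45+b,42) for a in(-48,48) for b in(-26,26)]))))
# board: both
for n,bp,c in(("t",[((-100,115,15),(138.2,336.4)),((-100,-115,15),(256.6,325.2)),((85,115,29),(135,242.8)),((85,-115,29),(250.2,232.8))],P),):
    rb=least_squares(lambda p:(proj(c,T(p,[m for m,_ in bp]))-np.array([u for _,u in bp])).ravel(),[570,210,0.1],x_scale=[1,1,.01])
    print("board",rb.x,np.round(rb.fun,1))
    np.save("poses.npy",[r.x,rb.x])
    print(np.round(proj(S,T(rb.x,[(a,b,15) for a in(-100,100) for b in(-115,115)])),1))
for nm in["tray","board"]: pass
print("wells",T(r.x,[(-28,-45,28)]),"mould",T(r.x,[(0,-45,28)]))
for t,z,c in(("medallion",7,P),("cutter",17,P),("tile_disc",7,P)): print(t,unproj(c,boxes_of(c,t)[0]["position"],z))
E
```

```text
tray [ 504.12284328 -205.9797622     1.16620603] 66.81868360476633
[[-2.6  0.2]
 [-0.7 -0.7]
 [-3.   1. ]
 [ 0.6 -0.4]
 [-0.3 -0.4]
 [ 2.4 -1. ]
 [-0.8 -1.7]
 [-0.4  0.8]
 [ 2.   1.7]
 [-0.5 -2. ]
 [-2.  -1.8]
 [ 1.7 -1.6]
 [ 0.1 -1. ]]
mould scene [[219. 361.]
 [205. 340.]
 [269. 331.]
 [253. 312.]
 [222. 370.]
 [208. 349.]
 [270. 341.]
 [255. 322.]]
mould top [[449. 290.]
 [439. 315.]
 [402. 270.]
 [393. 295.]]
board [5.74929329e+02 2.13084049e+02 7.61163757e-02] [ 0.1  0.6  1.1  1.4 -1.7 -1.3  0.5 -0.8]
[[301.2 232.2]
 [340.1 181.1]
 [384.9 257.1]
 [413.9 199.2]]
wells [[ 534.46773139 -249.43304476   28.        ]] mould [[ 545.48971208 -223.69365973   28.        ]]
medallion [661.14205954   7.69591427   7.        ]
cutter [570.57658084  13.17447006  17.        ]
tile_disc [455.53302726  -4.5243049    7.        ]
```

```bash
cat > ov.py <<'E'
from h import *
S=capture("scene");P=capture("top")
t,b=np.load("poses.npy")
L=[[(-48,-19,42),(-48,-71,42),(48,-71,42),(48,-19,42),(-48,-19,42)],
[(-70,-120,26),(-70,120,26),(-70,120,50),(70,120,50),(70,-120,50),(-70,-120,50),(-70,-120,0),(70,-120,0),(70,-120,50)],[(-22,-120,168),(-22,120,168),(67,120,54),(67,-120,54),(-22,-120,168)]]
B=[[(-100,-115,15),(-100,115,15),(85,115,15),(85,-115,15),(-100,-115,15)],[(85,115,29),(85,-115,29),(100,-115,29),(100,115,29),(85,115,29)]]
def draw(c,x0,y0,w,h,s):
    im=cv2.resize(c["pixels"][y0:y0+h,x0:x0+w],None,fx=s,fy=s,interpolation=cv2.INTER_CUBIC)
    for pose,LL,col in((t,L,(255,0,255)),(b,B,(0,255,0))):
        for l in LL: cv2.polylines(im,[np.int32((proj(c,T(pose,l))+.5-[x0,y0])*s)],False,col,1)
    return im
ims=[draw(S,150,225,150,185,2.6),draw(P,350,235,125,160,2.6)]
ims2=[draw(P,127,215,140,130,2.0),draw(S,295,170,130,95,2.6)]
o=np.zeros((600,800,3),np.uint8)
h=0
o=np.zeros((485,800,3),np.uint8)
a,c=ims; o[:a.shape[0],:a.shape[1]]=a[:485]; o[:c.shape[0],400:400+c.shape[1]]=c
cv2.imwrite("pics/ov1.png",o)
o=np.zeros((270,640,3),np.uint8);a,c=ims2
o[:a.shape[0],:a.shape[1]]=a; o[:c.shape[0],290:290+c.shape[1]]=c
cv2.imwrite("pics/ov2.png",o)
E
python3 ov.py
```

```text
(no output)
```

View pics/ov1.png

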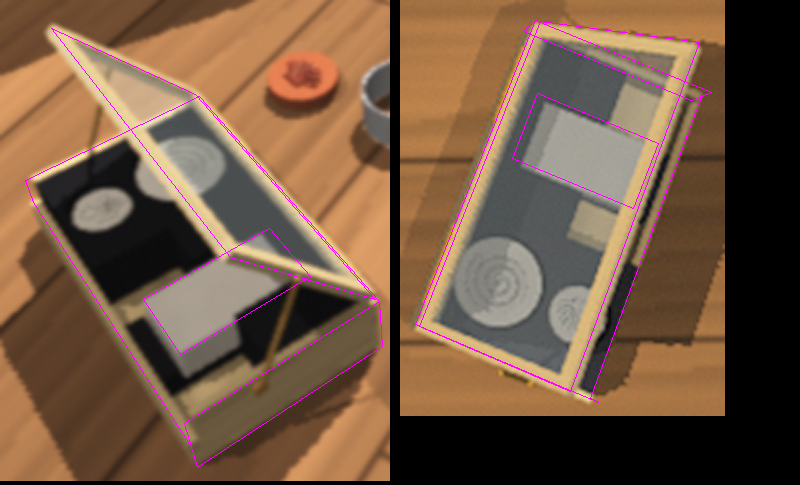

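The overlay fits the tray, lid and mould edges to 1–2 px. The mould's front corner at scene crop (145,303) is on the model, so I'll plan from this pose.

```bash
cat >> h.py <<'E'
t,b=np.load("poses.npy")
def frame(az,lean):  # heading az of +h; tool back leans by `lean` (rad) towards -h; tool y = 90 deg right of h
    h=np.array([np.cos(az),np.sin(az),0]); z=np.sin(lean)*h-np.array([0,0,np.cos(lean)])
    y=np.array([h[1],-h[0],0]); return R.from_matrix(np.c_[np.cross(y,z),y,z])
def seg(p0,R0,p1,R1,g,vmax=30,wmax=5.5,n=0):
    d=np.array(p1)-p0; rv=(R1*R0.inv()).as_rotvec()
    n=n or int(max(np.ceil(np.linalg.norm(d)/vmax),np.ceil(np.degrees(np.linalg.norm(rv))/wmax),1))
    print(n,"x:"," ".join(f"{v:.3f}" for v in [*(d/100/n),*(rv/(np.pi/4)/n)]),g)
def now():
    s=sense(); return np.array(s["eef_pos"]),Rq(s["ee_rot"]),s
def stat():
    p,r,s=now(); z=r.as_matrix()[:,2]; y=r.as_matrix()[:,1]
    print("t",round(s["time_s"],2),"p",np.round(p,1),"z",np.round(z,3),"y",np.round(y,3),"q",np.round(s["joints"],2),"F",np.round(s["force"],1),"g",round(s["grip_width"],3),round(s["grip_force"],1))
E
python3 - <<'E'
from h import *
print(tips_ahead() if callable(tips_ahead) else tips_ahead)
p,r,s=now(); az=t[2]; th=np.radians(40)
G=T(t,[(-34,-45,32)])[0]; F=frame(az,th); d=F.as_matrix()[:,2]
pre=G-130*d; hi=pre+np.array([0,0,180]); print("G",G,"pre",pre)
A=np.array([*pre[:2],300.])
seg(p,r,A,frame(az,0),100)
seg(A,frame(az,0),pre,F,85)
seg(pre,F,G,F,85,vmax=15)
E
```

```text
17.0
G [ 532.10587839 -254.94862727   32.        ] pre [ 499.21219837 -331.76450267  131.58577761]
29 x: 0.096 -0.279 0.028 -0.000 -0.000 -0.068 100
8 x: 0.000 0.000 -0.211 0.102 -0.044 -0.000 85
9 x: 0.037 0.085 -0.111 0.000 0.000 0.000 85
```

{"method": "drive_tool", "body": {"commands": "0.096 -0.279 0.028 0 0 -0.068 100;0.096 -0.279 0.028 0 0 -0.068 100;0.096 -0.279 0.028 0 0 -0.068 100;0.096 -0.279 0.028 0 0 -0.068 100;0.096 -0.279 0.028 0 0 -0.068 100;0.096 -0.279 0.028 0 0 -0.068 100;0.096 -0.279 0.028 0 0 -0.068 100;0.096 -0.279 0.028 0 0 -0.068 100;0.096 -0.279 0.028 0 0 -0.068 100;0.096 -0.279 0.028 0 0 -0.068 100;0.096 -0.279 0.028 0 0 -0.068 100;0.096 -0.279 0.028 0 0 -0.068 100;0.096 -0.279 0.028 0 0 -0.068 100;0.096 -0.279 0.028 0 0 -0.068 100;0.096 -0.279 0.028 0 0 -0.068 100", "force": 40}}

```text
time_s: 2.7
eef_pos: [365.3, 56.2, 262.6]
ee_rot: [0.0, 0.58, 0.814, 0.0]
force: [0.4, 0.4, 1.3]
grip_width: 1.0
grip_force: 0.0
```

{"method": "drive_tool", "body": {"commands": "0.096 -0.279 0.028 0 0 -0.068 100;0.096 -0.279 0.028 0 0 -0.068 100;0.096 -0.279 0.028 0 0 -0.068 100;0.096 -0.279 0.028 0 0 -0.068 100;0.096 -0.279 0.028 0 0 -0.068 100;0.096 -0.279 0.028 0 0 -0.068 100;0.096 -0.279 0.028 0 0 -0.068 100;0.096 -0.279 0.028 0 0 -0.068 100;0.096 -0.279 0.028 0 0 -0.068 100;0.096 -0.279 0.028 0 0 -0.068 85;0.096 -0.279 0.028 0 0 -0.068 85;0.096 -0.279 0.028 0 0 -0.068 85;0.096 -0.279 0.028 0 0 -0.068 85;0.096 -0.279 0.028 0 0 -0.068 85"}}

```text
time_s: 3.87
eef_pos: [499.8, -334.3, 301.4]
ee_rot: [-0.0, 0.838, 0.546, -0.0]
force: [0.1, -0.0, 0.5]
grip_width: 0.855
grip_force: 0.0
```

```bash
python3 - <<'E'
from h import *
stat()
p,r,s=now(); az=t[2]; th=np.radians(40)
G=T(t,[(-34,-45,32)])[0]; F=frame(az,th); d=F.as_matrix()[:,2]
pre=G-130*d
seg(p,r,pre,F,85,vmax=25)
E
```

```text
t 3.87 p [ 499.8 -334.3  301.4] z [-0.  0. -1.] y [ 0.915 -0.404 -0.   ] q [-0.78  0.45  1.09  0.    1.6  -0.37] F [ 0.1 -0.   0.5] g 0.855 0.0
8 x: -0.001 0.003 -0.212 0.102 -0.044 0.002 85
```

{"method": "drive_tool", "body": {"commands": "0 0.003 -0.212 0.102 -0.044 0.002 85;0 0.003 -0.212 0.102 -0.044 0.002 85;0 0.003 -0.212 0.102 -0.044 0.002 85;0 0.003 -0.212 0.102 -0.044 0.002 85;0 0.003 -0.212 0.102 -0.044 0.002 85;0 0.003 -0.212 0.102 -0.044 0.002 85;0 0.003 -0.212 0.102 -0.044 0.002 85;0 0.003 -0.212 0.102 -0.044 0.002 85;0 0 0 0 0 0 85"}}

```text
time_s: 4.62
eef_pos: [497.3, -330.4, 126.1]
ee_rot: [-0.194, 0.784, 0.516, 0.286]
force: [-0.6, 0.7, -1.6]
grip_width: 0.847
grip_force: 0.0
```

```bash
python3 - <<'E'
from h import *
stat()
p,r,s=now(); az=t[2]; th=np.radians(40)
G=T(t,[(-34,-45,32)])[0]; F=frame(az,th); d=F.as_matrix()[:,2]
seg(p,r,G-60*d,F,85,vmax=15); seg(G-60*d,F,G,F,85,vmax=10)
S=capture("scene"); P=capture("top")
# fingertip predicted vs picture, with planned grasp point
cr=[]
for c in(S,P):
    for k,col in((0,(255,0,255)),(-130,(0,255,0))):
        for w in(-36,36):
            q=proj(c,G+k*d+17*d+w*F.as_matrix()[:,1])[0]; cv2.circle(c["pixels"],tuple(np.int32(q+.5)),1,col,-1)
a=cv2.resize(S["pixels"][220:400,130:300],None,fx=2.3,fy=2.3,interpolation=cv2.INTER_CUBIC)
e=cv2.resize(P["pixels"][220:400,355:525],None,fx=2.3,fy=2.3,interpolation=cv2.INTER_CUBIC)
cv2.imwrite("pics/pre.png",np.hstack([a,e]))
E
```

```text
t 4.62 p [ 497.3 -330.4  126.1] z [ 0.249  0.599 -0.761] y [ 0.92  -0.392 -0.008] q [-1.03  0.74  1.25  0.55  1.61 -0.73] F [-0.6  0.7 -1.6] g 0.847 0.0
5 x: 0.039 0.080 -0.096 -0.003 -0.001 -0.000 85
6 x: 0.025 0.059 -0.077 0.000 0.000 0.000 85
```

View pics/pre.png

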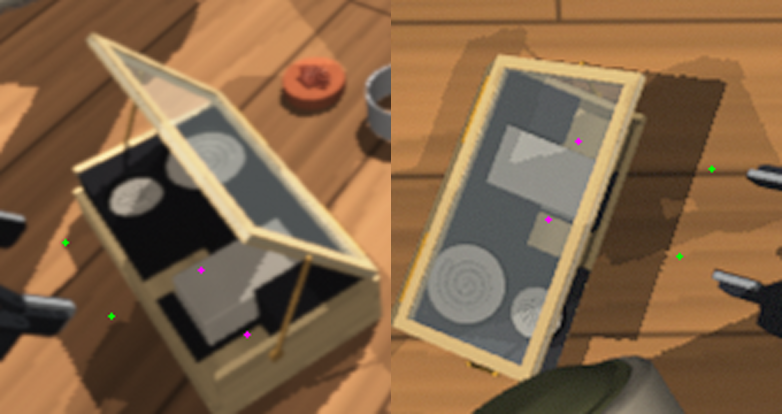

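The crop shows the open fingers short of the tray. Their tips are at about (75,305) and (20,230) in the left half and (750,172) and (715,275) in the right half. That is behind the green dots where I expected them, so I'll triangulate before going in.

```bash
cat >> h.py <<'E'
def tri(obs):
    A=[];B=[]
    for c,uv in obs:
        f,M,o=cam(c); d=M@np.array([(uv[0]-c["cx"])/f,(uv[1]-c["cy"])/f,1]); d/=np.linalg.norm(d)
        Q=np.eye(3)-np.outer(d,d); A.append(Q); B.append(Q@o)
    X=np.linalg.solve(sum(A),sum(B)); return X,[np.linalg.norm(q@X-b_) for q,b_ in zip(A,B)]
E
python3 - <<'E'
from h import *
S=capture("scene");P=capture("top");stat()
p,r,s=now()
for a,e in(((75,305),(750,172)),((20,230),(715,275))):
    X,er=tri([(S,(a[0]/2.3+130,a[1]/2.3+220)),(P,((e[0]-391)/2.3+355,e[1]/2.3+220))])
    print(X,er,"in tool",r.inv().apply(X-p))
E
```

```text
t 4.82 p [ 500.3 -330.7  133.9] z [ 0.251  0.588 -0.769] y [ 0.921 -0.389  0.004] q [-1.02  0.73  1.25  0.55  1.61 -0.73] F [-0.1 -0.3  1.1] g 0.852 0.0
[ 532.77516788 -353.66369005  149.00585342] [np.float64(1.4884547303695592), np.float64(1.4884547303696176)] in tool [  3.04544633  38.85920226 -16.97559556]
[ 456.51004408 -325.60115824  142.22505873] [np.float64(0.18163223376080673), np.float64(0.18163223376080673)] in tool [ -4.00499688 -42.34122434 -14.39956235]
```

```bash
python3 - <<'E'
from h import *
p,r,s=now(); out=[]
for n,(x0,y0) in(("scene",(105,290)),("top",(470,270))):
    c=capture(n)
    im=cv2.resize(c["pixels"][y0:y0+85,x0:x0+100] if n=="top" else c["pixels"][y0:y0+85,x0:x0+100],None,fx=4,fy=4,interpolation=cv2.INTER_CUBIC)
    for z,col in((-16,(0,0,255)),(6,(0,255,0)),(17,(255,0,255))):
        for w in(-36,36): q=(proj(c,p+r.apply([0,w,z]))[0]+.5-[x0,y0])*4; cv2.circle(im,tuple(np.int32(q)),2,col,-1)
    out.append(im)
cv2.imwrite("pics/tips.png",np.hstack(out))
E
```

```text
(no output)
```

View pics/tips.png

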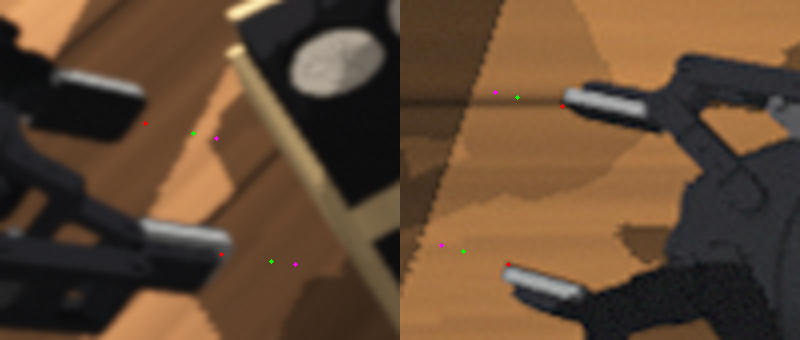

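In both views the real fingertips are at about the red dots, roughly 16 mm behind the TCP. They aren't ahead of it as listed. I'll descend to the planned point and check again from there.

{"method": "drive_tool", "body": {"commands": "0.032 0.072 -0.09 0 0 0 85;0.032 0.072 -0.09 0 0 0 85;0.032 0.072 -0.09 0 0 0 85;0.032 0.072 -0.09 0 0 0 85;0.032 0.072 -0.09 0 0 0 85;0.032 0.072 -0.09 0 0 0 85;0.025 0.06 -0.08 0 0 0 85;0.025 0.06 -0.08 0 0 0 85;0 0 0 0 0 0 85"}}

```text
time_s: 5.67
eef_pos: [523.7, -273.6, 60.1]
ee_rot: [-0.19, 0.783, 0.519, 0.285]
force: [-0.6, -0.8, -0.5]
grip_width: 0.849
grip_force: 0.0
```

```bash
python3 - <<'E'
from h import *
stat()
p,r,s=now(); G=T(t,[(-34,-45,32)])[0]; d=frame(t[2],np.radians(40)).as_matrix()[:,2]
X=np.array([[np.cos(t[2]),np.sin(t[2]),0],[-np.sin(t[2]),np.cos(t[2]),0],[0,0,1]])
for k in(-16,6,17): print(k,"tip in tray",X@(p+k*r.as_matrix()[:,2]-[t[0],t[1],0]))
out=[]
for n,(x0,y0) in(("scene",(160,300)),("top",(400,230))):
    c=capture(n)
    im=cv2.resize(c["pixels"][y0:y0+110,x0:x0+100],None,fx=4,fy=4,interpolation=cv2.INTER_CUBIC)
    for z,col in((-16,(0,0,255)),(6,(0,255,0)),(17,(255,0,255))):
        for w in(-36,36): q=(proj(c,p+r.apply([0,w,z]))[0]+.5-[x0,y0])*4; cv2.circle(im,tuple(np.int32(q)),2,col,-1)
    out.append(im)
cv2.imwrite("pics/tips2.png",np.hstack(out))
E
```

```text
t 5.67 p [ 523.7 -273.6   60.1] z [ 0.249  0.594 -0.765] y [ 0.922 -0.388 -0.002] q [-0.94  0.78  1.38  0.59  1.43 -0.76] F [-0.6 -0.8 -0.5] g 0.849 0.0
-16 tip in tray [-64.71804722 -44.67510069  72.34580473]
6 tip in tray [-50.55411418 -44.56141846  55.51220508]
17 tip in tray [-43.47214766 -44.50457734  47.09540526]
```

View pics/tips2.png

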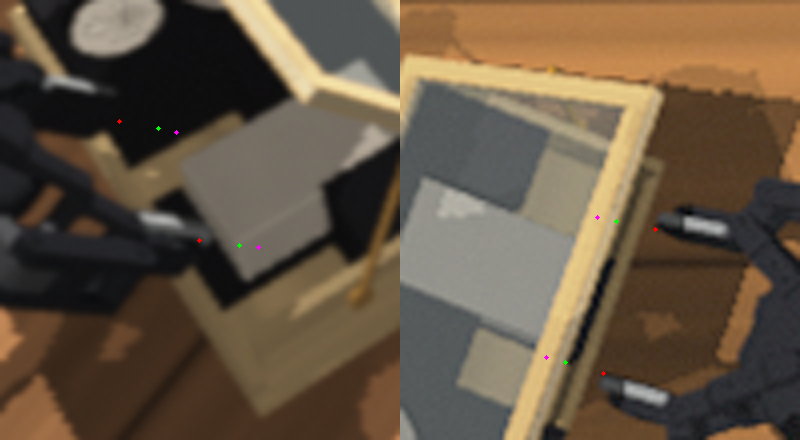

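The dots confirm it: the tips stay about 16 mm behind the TCP and the fingers straddle the mould's front end, about 2 mm too far towards -y of the tray. I'll continue along the tool axis, shift slightly sideways, and check the force.

{"method": "drive_tool", "body": {"commands": "0.021 0.061 -0.077 0 0 0 85;0.021 0.061 -0.077 0 0 0 85;0.021 0.061 -0.077 0 0 0 85;0.021 0.061 -0.077 0 0 0 85;0 0 0 0 0 0 85"}}

```text
time_s: 6.18
eef_pos: [531.9, -248.9, 29.2]
ee_rot: [-0.19, 0.783, 0.519, 0.285]
force: [0.1, 0.6, -0.6]
grip_width: 0.856
grip_force: 0.0
```

{"method": "drive_tool", "body": {"commands": "0.013 0.03 -0.038 0 0 0 85;0.013 0.03 -0.038 0 0 0 85;0 0 0 0 0 0 85"}}

```text
time_s: 6.43
eef_pos: [534.8, -244.3, 22.8]
ee_rot: [-0.189, 0.783, 0.519, 0.285]
force: [-0.7, 0.4, 0.0]
grip_width: 0.851
grip_force: 0.0
```

{"method": "drive_tool", "body": {"commands": "0.009 0.021 -0.027 0 0 0 85;0.009 0.021 -0.027 0 0 0 85;0 0 0 0 0 0 85"}}

```text
time_s: 6.68
eef_pos: [536.5, -240.3, 17.6]
ee_rot: [-0.189, 0.783, 0.519, 0.285]
force: [-0.6, -0.0, 0.2]
grip_width: 0.849
grip_force: 0.0
```

{"method": "drive_tool", "body": {"commands": "0.009 0.021 -0.027 0 0 0 85;0.009 0.021 -0.027 0 0 0 85;0 0 0 0 0 0 85"}}

```text
time_s: 6.93
eef_pos: [538.3, -236.0, 12.1]
ee_rot: [-0.189, 0.783, 0.519, 0.285]
force: [-0.1, -0.2, 0.2]
grip_width: 0.845
grip_force: 0.0
```

{"method": "drive_tool", "body": {"commands": "0 0 0 0 0 0 68;0 0 0 0 0 0 62;0 0 0 0 0 0 58;0 0 0 0 0 0 58", "force": 20}}

```text
time_s: 7.27
eef_pos: [538.4, -236.7, 12.7]
ee_rot: [-0.189, 0.783, 0.519, 0.285]
force: [-0.7, -0.2, 0.4]
grip_width: 0.605
grip_force: 21.8
```

```bash
python3 -c "
from h import *
stat()"
```

```text
t 7.27 p [ 538.4 -236.7   12.7] z [ 0.251  0.592 -0.766] y [ 0.921 -0.389  0.001] q [-0.89  0.82  1.44  0.63  1.31 -0.79] F [-0.7 -0.2  0.4] g 0.605 21.8
```

```bash
cat > draw.py <<'E'
from h import *
stat(); p,r,s=now()
ex=np.array([np.cos(t[2]),np.sin(t[2]),0]); ey=np.array([-ex[1],ex[0],0]); ez=np.array([0,0,1.])
piv=T(t,[(48,-45,14)])[0]; rel=p-piv
def P(phi,dx,dz): Q=R.from_rotvec(ey*np.radians(phi)); return piv+dx*ex+dz*ez+Q.apply(rel),Q*r
W=[(0,0,0),(3,0,.5),(6,0,1),(9,0,1.5),(12,-.5,2),(14,-1,2),(14,-12,5),(14,-24,8),(14,-110,70),(14,-160,130)]
for a,c in zip(W,W[1:]): print(c,end=" "); seg(*P(*a),*P(*c),50,vmax=12 if c[1]>-30 else 22,wmax=1.6)
E
python3 draw.py
```

```text
t 7.27 p [ 538.4 -236.7   12.7] z [ 0.251  0.592 -0.766] y [ 0.921 -0.389  0.001] q [-0.89  0.82  1.44  0.63  1.31 -0.79] F [-0.7 -0.2  0.4] g 0.605 21.8
(3, 0, 0.5) 2 x: 0.000 0.000 0.019 -0.031 0.013 0.000 50
(6, 0, 1) 2 x: 0.000 0.001 0.019 -0.031 0.013 -0.000 50
(9, 0, 1.5) 2 x: 0.001 0.002 0.019 -0.031 0.013 0.000 50
(12, -0.5, 2) 2 x: 0.000 0.000 0.019 -0.031 0.013 -0.000 50
(14, -1, 2) 2 x: -0.000 -0.000 0.011 -0.020 0.009 -0.000 50
(14, -12, 5) 1 x: -0.043 -0.101 0.030 0.000 0.000 0.000 50
(14, -24, 8) 2 x: -0.024 -0.055 0.015 0.000 0.000 0.000 50
(14, -110, 70) 5 x: -0.068 -0.158 0.124 0.000 0.000 0.000 50
(14, -160, 130) 4 x: -0.049 -0.115 0.150 0.000 0.000 0.000 50
```

{"method": "drive_tool", "body": {"commands": "0 0 0 0 0 0 50;0 0 0 0 0 0 50;0 0 0 0 0 0 50", "force": 50}}

```text
time_s: 7.52
eef_pos: [538.4, -236.8, 12.9]
ee_rot: [-0.188, 0.783, 0.519, 0.285]
force: [-1.8, -1.7, 2.4]
grip_width: 0.599
grip_force: 52.5
```

{"method": "drive_tool", "body": {"commands": "0 0 0.019 -0.031 0.013 0 50;0 0 0.019 -0.031 0.013 0 50;0 0.001 0.019 -0.031 0.013 0 50;0 0.001 0.019 -0.031 0.013 0 50;0.001 0.002 0.019 -0.031 0.013 0 50;0.001 0.002 0.019 -0.031 0.013 0 50;0 0 0.019 -0.031 0.013 0 50;0 0 0.019 -0.031 0.013 0 50;0 0 0.011 -0.02 0.009 0 50;0 0 0.011 -0.02 0.009 0 50;0 0 0 0 0 0 50;0 0 0 0 0 0 50"}}

```text
time_s: 8.52
eef_pos: [538.0, -237.1, 29.6]
ee_rot: [-0.122, 0.813, 0.539, 0.185]
force: [-3.1, -7.8, -5.9]
grip_width: 0.598
grip_force: 52.4
```

```bash
python3 -c "
from h import *
stat()"
```

```text
t 8.52 p [ 538.  -237.1   29.6] z [ 0.169  0.398 -0.902] y [ 0.921 -0.389  0.001] q [-0.8   0.72  1.47  0.45  1.17 -0.62] F [-3.1 -7.8 -5.9] g 0.598 52.4
```

{"method": "drive_tool", "body": {"commands": "-0.021 -0.05 0.015 0 0 0 50;-0.021 -0.05 0.015 0 0 0 50;-0.024 -0.055 0.015 0 0 0 50;-0.024 -0.055 0.015 0 0 0 50;0 0 0 0 0 0 50"}}

```text
time_s: 8.93
eef_pos: [529.6, -258.5, 36.9]
ee_rot: [-0.123, 0.812, 0.538, 0.187]
force: [0.4, -0.5, -1.3]
grip_width: 0.601
grip_force: 54.6
```

{"method": "drive_tool", "body": {"commands": "-0.034 -0.079 0.062 0 0 0 50;-0.068 -0.158 0.124 0 0 0 50;-0.068 -0.158 0.124 0 0 0 50;-0.068 -0.158 0.124 0 0 0 50;-0.068 -0.158 0.124 0 0 0 50;-0.049 -0.115 0.15 0 0 0 50;-0.049 -0.115 0.15 0 0 0 50;-0.049 -0.115 0.15 0 0 0 50;-0.049 -0.115 0.15 0 0 0 50"}}

```text
time_s: 9.68
eef_pos: [478.8, -375.0, 153.3]
ee_rot: [-0.123, 0.812, 0.539, 0.187]
force: [1.0, 0.5, -1.9]
grip_width: 0.6
grip_force: 54.6
```

```bash
python3 - <<'E'
from h import *
stat()
p,r,s=now()
out=[]
for n,(x0,y0,w,h) in(("scene",(60,180,230,220)),("top",(380,200,200,190))):
    c=capture(n); print(n,[(np.round(q["position"]),round(q["confidence"],2)) for q in boxes_of(c,"mould")])
    out.append(cv2.resize(c["pixels"][y0:y0+h,x0:x0+w],(400,400)))
cv2.imwrite("pics/held.png",np.hstack(out))
E
```

```text
t 9.68 p [ 478.8 -375.   153.3] z [ 0.171  0.402 -0.9  ] y [ 0.921 -0.389  0.001] q [-1.02  0.66  1.21  0.36  1.55 -0.68] F [ 1.   0.5 -1.9] g 0.6 54.6
scene [(array([138., 332.]), 0.6)]
top [(array([519., 321.]), 0.9)]
```

View pics/held.png

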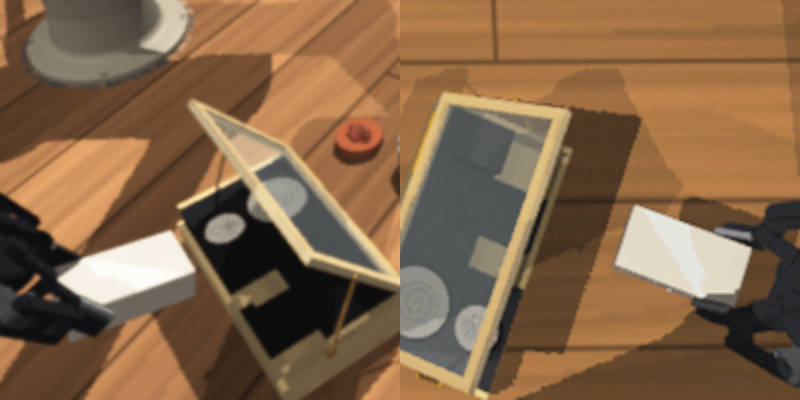

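The mould is out of the cutout and firmly held by its front end: left half at about (120,285), right half at (682,255). I'll fit its pose in the hand from the two silhouettes, to check whether it slipped.

```bash
cat > fit.py <<'E'
from h import *
from scipy.optimize import minimize
# mould pose in tool frame expected from the grasp (tcp at 538.4,-236.8,12.9 ; mould flat in the cutout)
Rm0=R.from_euler('z',t[2]); R0=Rq([-.1885,.783,.519,.285]); p0=np.array([538.4,-236.8,12.9])
c0=R0.inv().apply(T(t,[(0,-45,28)])[0]-p0); Q0=R0.inv()*Rm0
C=np.array([[a,b_,c] for a in(-48,48) for b_ in(-26,26) for c in(-14,14)],float)
def mask(c,box):
    x0,y0,w,h=box; hsv=cv2.cvtColor(c["pixels"],cv2.COLOR_BGR2HSV); m=((hsv[...,1]<70)&(hsv[...,2]>120)).astype(np.uint8)
    k=np.zeros_like(m); k[y0:y0+h,x0:x0+w]=1; return m*k
def hull(c,X):
    im=np.zeros((480*4,640*4),np.uint8); q=cv2.convexHull(np.float32((proj(c,X)+.5)*4)).astype(np.int32); cv2.fillConvexPoly(im,q,255)
    return cv2.resize(im,(640,480),interpolation=cv2.INTER_AREA)/255.
def pose(v,p,r): # v: offsets in mould frame mm, rotation deg (about mould y), yaw
    Q=r*Q0*R.from_euler('yz',[v[3],v[4]],degrees=True); return p+r.apply(c0)+(r*Q0).apply(v[:3]),Q
E
python3 - <<'E'
from fit import *
p,r,s=now(); S=capture("scene");P=capture("top")
print("c0 tool",c0, "Q0 eul",Q0.as_euler('xyz',degrees=True))
obs=[]
for c,nm in((S,"scene"),(P,"top")):
    pc,Q=pose([0]*5,p,r); hh=hull(c,pc+Q.apply(C)); ys,xs=np.where(hh>0)
    box=(xs.min()-6,ys.min()-6,xs.max()-xs.min()+12,ys.max()-ys.min()+12); m=mask(c,box)
    # ignore pixels near gripper (behind the pads): weight only mould local x>-20
    X=np.array([[a,b_,c_] for a in(-15,60) for b_ in(-45,45) for c_ in(-30,30)],float); wgt=hull(c,pc+Q.apply(X))
    obs.append((c,m,wgt)); print(nm,"mask",(m*wgt).sum(),"hull",(hh*wgt).sum())
def cost(v): 
    pc,Q=pose(v,p,r); return sum((np.abs(hull(c,pc+Q.apply(C))-m)*w).sum() for c,m,w in obs)+.5*(v[4]**2)+.1*np.sum(np.square(v[:3]))
best=min((minimize(cost,[0,0,0,d,0],method="Nelder-Mead",options=dict(initial_simplex=np.array([0,0,0,d,0])+np.vstack([np.zeros(5),np.diag([3,3,3,4,2])]),maxiter=300)) for d in(-6,0,6)),key=lambda o:o.fun)
print(cost([0]*5),best.fun,np.round(best.x,2))
for d in range(-8,9,2): v=best.x.copy(); v[3]+=d; print(d,round(cost(v)),end=" ")
E
```

```text
c0 tool [21.06749742  1.43084832 -2.04044069] Q0 eul [179.83237779 -39.97690181   0.31792859]
scene mask 1589.6941176470589 hull 2285.187420222991
top mask 1391.878431372549 hull 1453.8941791618608
840.9689504036909 727.0878617464753 [-0.8   2.64 -0.65 -0.69  1.33]
-8 753 -6 760 -4 748 -2 745 0 727 2 744 4 761 6 769 8 799
```

```bash
sed -i 's/<70)&(hsv\[...,2\]>120/<75)\&(hsv[...,2]>VT/; s/^C=/VT=80\nC=/' fit.py; cat > run_fit.py <<'E'
from fit import *
import fit,sys
fit.VT=int(sys.argv[1]) if len(sys.argv)>1 else 80
p,r,s=now(); S=capture("scene");P=capture("top")
obs=[]
for c,nm in((S,"scene"),(P,"top")):
    pc,Q=pose([0]*5,p,r); hh=hull(c,pc+Q.apply(C)); ys,xs=np.where(hh>0)
    box=(xs.min()-6,ys.min()-6,xs.max()-xs.min()+12,ys.max()-ys.min()+12); m=mask(c,box)
    X=np.array([[a,b_,c_] for a in(-15,60) for b_ in(-45,45) for c_ in(-30,30)],float); wgt=hull(c,pc+Q.apply(X))
    obs.append((c,m,wgt)); print(nm,"mask",(m*wgt).sum(),"hull",(hh*wgt).sum())
def cost(v,ob=obs): 
    pc,Q=pose(v,p,r); return sum((np.abs(hull(c,pc+Q.apply(C))-m)*w).sum() for c,m,w in ob)+.5*(v[4]**2)+.1*np.sum(np.square(v[:3]))
for ob in(obs,obs[:1],obs[1:]):
    best=min((minimize(cost,[0,0,0,d,0],args=(ob,),method="Nelder-Mead",options=dict(initial_simplex=np.array([0,0,0,d,0])+np.vstack([np.zeros(5),np.diag([3,3,3,4,2])]),maxiter=300)) for d in(-6,0,6)),key=lambda o:o.fun)
    print(round(cost([0]*5,ob)),round(best.fun),np.round(best.x,2),[round(cost(best.x+[0,0,0,d,0],ob)) for d in range(-8,9,2)])
E
python3 run_fit.py 80; python3 run_fit.py 60
```

```text
scene mask 2184.4941176470584 hull 2292.5493886966547
top mask 1404.8274509803923 hull 1450.97262591311
274 108 [-1.03  2.24 -1.05 -0.4   0.26] [254, 213, 177, 137, 108, 124, 161, 194, 232]
140 66 [-1.05  1.69 -0.44  0.37  0.3 ] [175, 142, 108, 78, 66, 88, 119, 153, 191]
134 40 [-0.47  2.2  -0.51  3.21  0.42] [66, 58, 51, 42, 40, 44, 53, 58, 67]
scene mask 2201.3647058823526 hull 2293.2747866205304
top mask 1409.2039215686275 hull 1444.4039523260285
275 97 [-1.09  2.32 -0.74  0.18  0.37] [246, 198, 160, 125, 97, 108, 141, 178, 220]
129 62 [-1.13  1.31  0.18  1.49  0.16] [154, 121, 91, 69, 62, 91, 125, 161, 205]
145 36 [-0.67  2.09 -0.59  2.15  0.79] [63, 53, 46, 39, 36, 41, 44, 50, 61]
```

No slip: tilt 0±1°, offsets about (-1, 2, -1) mm. Next I'll plan the transfer and stand it on its tucked end on the board.

```bash
cat > place.py <<'E'
from fit import *
V=[-1,2,-.8,0,0]
ct=c0+Q0.apply(V[:3]); Qm=Q0   # mould in tool, first grasp
hb=b[2]+np.pi/2; eyb=np.array([-np.sin(hb),np.cos(hb),0])
def Rm(phi,az=hb): return R.from_rotvec(np.array([-np.sin(az),np.cos(az),0])*np.radians(phi))*R.from_euler('z',az)
def tool(c,Rmm,ct=ct,Qm=Qm): r=Rmm*Qm.inv(); return np.array(c)-r.apply(ct),r
st=T(b,[(0,-25,15+48)])[0]
E
python3 - <<'E'
from place import *
stat(); p,r,s=now()
w1=np.array([p[0],p[1],310.])
mc,mr=tool([0,0,0],Rm(14)); 
A=(np.array([545,0,310.]),Rm(30,1.4)*Qm.inv())
H=tool(st+[0,0,70],Rm(90)); D=tool(st+[0,0,5],Rm(90))
print("stand centre",st,"hover",H[0],"D",D[0],H[1].as_matrix()[:,2])
seg(p,r,w1,r,50); seg(w1,r,*A,50); seg(*A,*H,50); seg(*H,*D,50,vmax=15)
E
```

```text
t 10.18 p [ 479.5 -373.4  151.3] z [ 0.17   0.403 -0.899] y [ 0.921 -0.389 -0.   ] q [-1.02  0.66  1.21  0.36  1.54 -0.68] F [-0.2  1.3 -0.1] g 0.597 54.7
stand centre [576.83040122 188.15643553  63.        ] hover [578.55784896 173.9466519  146.83899315] D [578.55784896 173.9466519   81.83899315] [ 0.05603632 -0.76425193 -0.64247873]
6 x: 0.000 0.000 0.265 0.000 0.000 0.000 50
13 x: 0.050 0.287 0.000 -0.026 0.008 0.023 50
12 x: 0.028 0.145 -0.136 -0.111 0.005 0.024 50
5 x: 0.000 0.000 -0.130 0.000 0.000 0.000 50
```

{"method": "drive_tool", "body": {"commands": "0 0 0.265 0 0 0 50;0 0 0.265 0 0 0 50;0 0 0.265 0 0 0 50;0 0 0.265 0 0 0 50;0 0 0.265 0 0 0 50;0 0 0.265 0 0 0 50;0.05 0.287 0 -0.026 0.008 0.023 50;0.05 0.287 0 -0.026 0.008 0.023 50;0.05 0.287 0 -0.026 0.008 0.023 50;0.05 0.287 0 -0.026 0.008 0.023 50;0.05 0.287 0 -0.026 0.008 0.023 50;0.05 0.287 0 -0.026 0.008 0.023 50;0.05 0.287 0 -0.026 0.008 0.023 50;0.05 0.287 0 -0.026 0.008 0.023 50;0.05 0.287 0 -0.026 0.008 0.023 50;0.05 0.287 0 -0.026 0.008 0.023 50;0.05 0.287 0 -0.026 0.008 0.023 50;0.05 0.287 0 -0.026 0.008 0.023 50;0.05 0.287 0 -0.026 0.008 0.023 50"}}

```text
time_s: 11.77
eef_pos: [544.2, 0.8, 310.7]
ee_rot: [-0.058, 0.759, 0.645, 0.065]
force: [0.8, 0.9, -0.9]
grip_width: 0.601
grip_force: 54.5
```

```bash
python3 - <<'E'
from place import *
stat(); p,r,s=now()
H=tool(st+[0,0,70],Rm(90)); seg(p,r,*H,50,n=14)
E
```

```text
t 11.77 p [544.2   0.8 310.7] z [ 0.024  0.172 -0.985] y [ 0.987 -0.162 -0.005] q [-0.3   0.3   1.29  0.17  1.58 -0.14] F [ 0.8  0.9 -0.9] g 0.601 54.5
14 x: 0.025 0.124 -0.117 -0.095 0.004 0.020 50
```

{"method": "drive_tool", "body": {"commands": "0.025 0.124 -0.117 -0.095 0.004 0.02 50;0.025 0.124 -0.117 -0.095 0.004 0.02 50;0.025 0.124 -0.117 -0.095 0.004 0.02 50;0.025 0.124 -0.117 -0.095 0.004 0.02 50;0.025 0.124 -0.117 -0.095 0.004 0.02 50;0.025 0.124 -0.117 -0.095 0.004 0.02 50;0.025 0.124 -0.117 -0.095 0.004 0.02 50;0.025 0.124 -0.117 -0.095 0.004 0.02 50;0.025 0.124 -0.117 -0.095 0.004 0.02 50;0.025 0.124 -0.117 -0.095 0.004 0.02 50;0.025 0.124 -0.117 -0.095 0.004 0.02 50;0.025 0.124 -0.117 -0.095 0.004 0.02 50;0.025 0.124 -0.117 -0.095 0.004 0.02 50;0.025 0.124 -0.117 -0.095 0.004 0.02 50;0 0 0 0 0 0 50;0 0 0 0 0 0 50"}}

```text
time_s: 13.1
eef_pos: [578.7, 173.6, 145.2]
ee_rot: [0.307, 0.616, 0.666, -0.287]
force: [-0.9, -0.7, -1.6]
grip_width: 0.598
grip_force: 54.6
```

```bash
cat run_fit.py | sed 's/^for ob in(obs,obs\[:1\],obs\[1:\])/for ob in(obs,obs[:1])/' > rf2.py; python3 - <<'E'
from place import *
stat(); p,r,s=now()
D=tool(st+[0,0,5],Rm(90)); seg(p,r,*D,50,vmax=15)
m=r*Qm; print("mould x axis",m.as_matrix()[:,0])
E
python3 rf2.py 80
```

```text
t 13.1 p [578.7 173.6 145.2] z [ 0.055 -0.761 -0.647] y [ 0.997  0.077 -0.005] q [ 0.42  0.8   1.16 -0.8   1.56  0.51] F [-0.9 -0.7 -1.6] g 0.598 54.6
5 x: -0.000 0.001 -0.127 -0.001 -0.000 0.000 50
mould x axis [-9.54488776e-04  5.49862501e-03 -9.99984427e-01]
scene mask 1416.1294117647058 hull 941.8379853902345
top mask 1747.2745098039215 hull 937.349019607843
1432 970 [11.04  2.42  0.33 14.79  1.4 ] [1141, 1093, 1043, 997, 970, 988, 1015, 1031, 1054]
547 364 [  6.83  -0.04 -13.74  18.62  -0.59] [376, 377, 371, 366, 364, 367, 367, 366, 366]
```

{"method": "drive_tool", "body": {"commands": "0 0 -0.127 0 0 0 50;0 0 -0.127 0 0 0 50;0 0 -0.127 0 0 0 50;0 0 -0.127 0 0 0 50;0 0 -0.1 0 0 0 50;0 0 0 0 0 0 50;0 0 0 0 0 0 50"}}

```text
time_s: 13.78
eef_pos: [579.2, 172.5, 85.6]
ee_rot: [0.308, 0.617, 0.665, -0.287]
force: [0.7, 0.6, -1.9]
grip_width: 0.601
grip_force: 54.6
```

{"method": "drive_tool", "body": {"commands": "0 0 -0.015 0 0 0 50;0 0 -0.015 0 0 0 50;0 0 -0.01 0 0 0 50;0 0 0 0 0 0 50"}}

```text
time_s: 14.12
eef_pos: [579.4, 172.7, 82.3]
ee_rot: [0.308, 0.617, 0.665, -0.286]
force: [-0.3, 0.0, -1.8]
grip_width: 0.597
grip_force: 54.6
```

```bash
python3 - <<'E'
from place import *
stat(); p,r,s=now(); print(tool(st,Rm(90))[0], p+r.apply(ct))
E
```

```text
t 14.12 p [579.4 172.7  82.3] z [ 0.056 -0.761 -0.646] y [ 0.997  0.075 -0.001] q [ 0.41  0.88  1.19 -0.81  1.48  0.59] F [-0.3  0.  -1.8] g 0.597 54.6
[578.55784896 173.9466519   76.83899315] [577.73440458 186.97230379  68.55102105]
```

{"method": "drive_tool", "body": {"commands": "0 0 -0.01 0 0 0 50;0 0 -0.01 0 0 0 50;0 0 0 0 0 0 50"}}

```text
time_s: 14.37
eef_pos: [579.3, 172.7, 80.1]
ee_rot: [0.308, 0.617, 0.665, -0.287]
force: [-0.1, 0.1, -1.8]
grip_width: 0.6
grip_force: 54.6
```

{"method": "drive_tool", "body": {"commands": "0 0 -0.01 0 0 0 50;0 0 -0.01 0 0 0 50;0 0 0 0 0 0 50"}}

```text
time_s: 14.62
eef_pos: [579.3, 172.6, 78.0]
ee_rot: [0.308, 0.617, 0.665, -0.287]
force: [0.3, 0.3, -0.7]
grip_width: 0.602
grip_force: 54.6
```

{"method": "drive_tool", "body": {"commands": "0 0 -0.01 0 0 0 50;0 0 0 0 0 0 50"}}

```text
time_s: 14.78
eef_pos: [579.4, 172.7, 77.7]
ee_rot: [0.308, 0.617, 0.665, -0.287]
force: [-2.3, 0.9, 2.6]
grip_width: 0.599
grip_force: 55.0
```

{"method": "drive_tool", "body": {"commands": "0 0 -0.006 0 0 0 50;0 0 0 0 0 0 50;0 0 0 0 0 0 50", "force": 20}}

```text
time_s: 15.03
eef_pos: [579.4, 172.7, 77.8]
ee_rot: [0.308, 0.617, 0.665, -0.287]
force: [-3.1, -0.9, 6.4]
grip_width: 0.599
grip_force: 55.5
```

{"method": "drive_tool", "body": {"commands": "0 0 0 0 0 0 61;0 0 0 0 0 0 63;0 0 0 0 0 0 66;0 0 0 0 0 0 72;0 0 0 0 0 0 80;0 0 0 0 0 0 86;0 0 0 0 0 0 86"}}

```text
time_s: 15.62
eef_pos: [579.4, 172.7, 76.5]
ee_rot: [0.308, 0.617, 0.665, -0.286]
force: [0.0, -0.2, 0.2]
grip_width: 0.862
grip_force: 0.0
```

```bash
python3 - <<'E'
from place import *
stat(); p,r,s=now(); d=r.as_matrix()[:,2]; print("mould c",p+r.apply(ct))
seg(p,r,p-110*d,r,86,vmax=22)
for n in("scene","top"):
    c=capture(n); q=proj(c,np.array([st])); print(n,"expect",q,[(np.round(x["position"]),round(x["confidence"],2)) for x in boxes_of(c,"mould")])
E
```

```text
t 15.62 p [579.4 172.7  76.5] z [ 0.056 -0.761 -0.646] y [ 0.997  0.075 -0.002] q [ 0.41  0.89  1.2  -0.81  1.48  0.6 ] F [ 0.  -0.2  0.2] g 0.862 0.0
mould c [577.70111602 186.94741674  62.74953577]
6 x: -0.010 0.139 0.119 0.000 0.000 0.000 86
scene expect [[357.30047695 204.57438912]] [(array([357., 204.]), 0.95)]
top expect [[203.79540782 276.61248095]] [(array([205., 275.]), 0.77)]
```

{"method": "drive_tool", "body": {"commands": "-0.003 0.035 0.03 0 0 0 86;-0.006 0.07 0.06 0 0 0 86;-0.01 0.139 0.119 0 0 0 86;-0.01 0.139 0.119 0 0 0 86;-0.01 0.139 0.119 0 0 0 86;-0.01 0.139 0.119 0 0 0 86;-0.01 0.139 0.119 0 0 0 86"}}

```text
time_s: 16.4
eef_pos: [573.2, 254.1, 146.4]
ee_rot: [0.308, 0.617, 0.666, -0.286]
force: [0.5, 0.3, -0.4]
grip_width: 0.86
grip_force: 0.0
```

```bash
cat >> place.py <<'E'
# second grasp: mould standing at M (from first grasp release), lateral from TCP
p1=np.array([579.4,172.7,76.5]); r1=Rq([.308,.617,.665,-.286])
M=p1+r1.apply([ct[0],0,ct[2]]); M[2]=63
hv=np.array([np.cos(hb),np.sin(hb),0]); ez=np.array([0,0,1.])
F2=frame(hb,np.radians(50)); d2=F2.as_matrix()[:,2]
TIP=-12.
G2=M+8*ez+2*hv-TIP*d2
E
python3 - <<'E'
from place import *
stat(); p,r,s=now(); print("M",M,"G2",G2,"d2",d2)
U=(np.array([M[0],M[1],300.]),frame(hb,0)); pre=G2-110*d2
seg(p,r,*U,86); seg(*U,pre,F2,86); seg(pre,F2,G2-50*d2,F2,86,vmax=20);seg(G2-50*d2,F2,G2,F2,86,vmax=10)
E
```

```text
t 16.4 p [573.2 254.1 146.4] z [ 0.057 -0.76  -0.647] y [ 0.997  0.076 -0.001] q [ 0.52  0.9   0.97 -0.76  1.69  0.52] F [ 0.5  0.3 -0.4] g 0.86 0.0
M [578.32299757 187.03302645  63.        ] G2 [577.4718849  198.19315231  63.28654868] d2 [-0.05825224  0.7638264  -0.64278761]
10 x: 0.005 -0.067 0.154 0.110 0.008 0.000 86
10 x: 0.006 -0.073 -0.166 0.111 0.008 0.000 86
4 x: -0.009 0.115 -0.096 0.000 0.000 0.000 86
6 x: -0.005 0.064 -0.054 0.000 0.000 0.000 86
```

{"method": "drive_tool", "body": {"commands": "0.005 -0.067 0.154 0.11 0.008 0 86;0.005 -0.067 0.154 0.11 0.008 0 86;0.005 -0.067 0.154 0.11 0.008 0 86;0.005 -0.067 0.154 0.11 0.008 0 86;0.005 -0.067 0.154 0.11 0.008 0 86;0.005 -0.067 0.154 0.11 0.008 0 86;0.005 -0.067 0.154 0.11 0.008 0 86;0.005 -0.067 0.154 0.11 0.008 0 86;0.005 -0.067 0.154 0.11 0.008 0 86;0.005 -0.067 0.154 0.11 0.008 0 86"}}

```text
time_s: 17.23
eef_pos: [578.3, 186.1, 301.3]
ee_rot: [0.0, 0.679, 0.734, 0.002]
force: [0.2, 0.0, 0.3]
grip_width: 0.861
grip_force: 0.0
```

{"method": "drive_tool", "body": {"commands": "0.006 -0.073 -0.166 0.111 0.008 0 86;0.006 -0.073 -0.166 0.111 0.008 0 86;0.006 -0.073 -0.166 0.111 0.008 0 86;0.006 -0.073 -0.166 0.111 0.008 0 86;0.006 -0.073 -0.166 0.111 0.008 0 86;0.006 -0.073 -0.166 0.111 0.008 0 86;0.006 -0.073 -0.166 0.111 0.008 0 86;0.006 -0.073 -0.166 0.111 0.008 0 86;0.006 -0.073 -0.166 0.111 0.008 0 86;0.006 -0.073 -0.166 0.111 0.008 0 86;0 0 0 0 0 0 86;0 0 0 0 0 0 86"}}

```text
time_s: 18.23
eef_pos: [584.5, 112.4, 132.7]
ee_rot: [-0.309, 0.617, 0.664, 0.288]
force: [0.3, -0.0, 0.3]
grip_width: 0.862
grip_force: 0.0
```

```bash
python3 - <<'E'
from place import *
stat(); p,r,s=now()
seg(p,r,G2-50*d2,F2,86,vmax=20);seg(G2-50*d2,F2,G2,F2,86,vmax=10)
for n in("scene","top"):
    c=capture(n); q=proj(c,np.array([M])); print(n,"expect",q,[(np.round(x["position"]),round(x["confidence"],2)) for x in boxes_of(c,"mould")])
E
```

```text
t 18.23 p [584.5 112.4 132.7] z [-0.055  0.764 -0.643] y [0.997 0.073 0.002] q [-0.34  0.68  1.44  0.78  1.5  -0.67] F [ 0.3 -0.   0.3] g 0.862 0.0
4 x: -0.010 0.119 -0.093 0.000 0.001 0.001 86
6 x: -0.005 0.064 -0.054 0.000 0.000 0.000 86
scene expect [[357.68204642 205.0205394 ]] [(array([357., 213.]), 0.66)]
top expect [[204.41785614 275.81575469]] [(array([202., 276.]), 0.96)]
```

{"method": "drive_tool", "body": {"commands": "-0.01 0.119 -0.093 0 0.001 0.001 86;-0.01 0.119 -0.093 0 0.001 0.001 86;-0.01 0.119 -0.093 0 0 0 86;-0.01 0.119 -0.093 0 0 0 86;-0.005 0.064 -0.054 0 0 0 86;-0.005 0.064 -0.054 0 0 0 86;-0.005 0.064 -0.054 0 0 0 86;0 0 0 0 0 0 86"}}

```text
time_s: 19.1
eef_pos: [578.5, 180.5, 79.3]
ee_rot: [-0.31, 0.616, 0.665, 0.288]
force: [-0.5, 0.8, -0.6]
grip_width: 0.862
grip_force: 0.0
```

{"method": "drive_tool", "body": {"commands": "-0.005 0.064 -0.054 0 0 0 86;-0.005 0.064 -0.054 0 0 0 86;-0.005 0.064 -0.054 0 0 0 86;0 0 0 0 0 0 86;0 0 0 0 0 0 86"}}

```text
time_s: 19.52
eef_pos: [577.2, 199.0, 63.2]
ee_rot: [-0.31, 0.616, 0.665, 0.288]
force: [0.4, -0.2, 1.2]
grip_width: 0.861
grip_force: 0.0
```

```bash
python3 - <<'E'
from place import *
stat(); p,r,s=now(); print("err lat,h,z",(G2-p)@eyb,(G2-p)@hv,(G2-p)[2])
S=capture("scene"); P=capture("top"); o=[]
for c,(x0,y0) in((S,(300,140)),(P,(155,215))):
    im=cv2.resize(c["pixels"][y0:y0+110,x0:x0+100],None,fx=4,fy=4,interpolation=cv2.INTER_CUBIC); o.append(im)
    for X in M+Rm(90).apply(C): cv2.circle(im,tuple(np.int32((proj(c,X)[0]+.5-[x0,y0])*4)),2,(255,0,255),-1)
    for w in(-37,37): cv2.circle(im,tuple(np.int32((proj(c,p+r.apply([0,w,-16]))[0]+.5-[x0,y0])*4)),2,(0,0,255),-1)
cv2.imwrite("pics/regrasp.png",np.hstack(o))
E
```

```text
t 19.52 p [577.2 199.   63.2] z [-0.057  0.764 -0.643] y [0.997 0.076 0.001] q [-0.21  0.76  1.51  0.86  1.32 -0.71] F [ 0.4 -0.2  1.2] g 0.861 0.0
err lat,h,z -0.19740700884388493 -0.7977004362540433 0.09039054847767858
```

{"method": "drive_tool", "body": {"commands": "0 0 0 0 0 0 72;0 0 0 0 0 0 66;0 0 0 0 0 0 62;0 0 0 0 0 0 60;0 0 0 0 0 0 55;0 0 0 0 0 0 55", "force": 20}}

```text
time_s: 20.12
eef_pos: [577.6, 198.5, 63.8]
ee_rot: [-0.309, 0.616, 0.665, 0.288]
force: [-0.1, -1.3, 1.8]
grip_width: 0.603
grip_force: 20.6
```

{"method": "drive_tool", "body": {"commands": "0 0 0 0 0 0 50;0 0 0 0 0 0 50;0 0 0 0 0 0 50", "force": 50}}

```text
time_s: 20.37
eef_pos: [577.6, 198.6, 63.9]
ee_rot: [-0.309, 0.616, 0.665, 0.288]
force: [-1.6, -3.4, 5.4]
grip_width: 0.597
grip_force: 52.8
```

```bash
cat >> place.py <<'E'
# second grasp, closed: mould in tool
def second(p2,r2): return r2.inv().apply(M-p2), r2.inv()*Rm(90)
E
python3 - <<'E'
from place import *
stat(); p,r,s=now(); np.save("g2.npy",[*p,*s["ee_rot"]])
c2,Q2=second(p,r); print("c2",c2)
fin=T(b,[(0,-15,15+14)])[0]
L=(p+[0,0,60],r); H=tool(fin+[0,0,50],Rm(180),c2,Q2); D=tool(fin+[0,0,6],Rm(180),c2,Q2)
tl=H[1].as_matrix()[:,2]; print("final tool z",tl,"D",D[0],"tip low z",D[0][2]-6+TIP*tl[2]-11*np.sqrt(1-tl[2]**2))
seg(p,r,*L,50,vmax=20); seg(*L,*H,50,wmax=4.5); seg(*H,*D,50,vmax=12)
E
```

```text
t 20.37 p [577.6 198.6  63.9] z [-0.056  0.764 -0.643] y [0.997 0.075 0.002] q [-0.21  0.76  1.51  0.86  1.32 -0.71] F [-1.6 -3.4  5.4] g 0.597 52.8
c2 [-8.09851309 -0.19407419 -8.31999999]
final tool z [ 0.05120071 -0.6407387  -0.76604987] D [576.20951793 198.99701332  23.42112184] tip low z 19.543127825082365
3 x: 0.000 0.000 0.200 0.000 0.000 0.000 50
20 x: -0.001 0.000 -0.028 -0.100 -0.008 -0.000 50
4 x: 0.000 0.000 -0.110 0.000 0.000 0.000 50
```

{"method": "drive_tool", "body": {"commands": "0 0 0.1 0 0 0 50;0 0 0.2 0 0 0 50;0 0 0.2 0 0 0 50;0 0 0.1 0 0 0 50"}}

```text
time_s: 20.7
eef_pos: [577.9, 198.7, 125.6]
ee_rot: [-0.308, 0.616, 0.665, 0.288]
force: [0.3, 0.8, -1.7]
grip_width: 0.592
grip_force: 52.3
```

{"method": "drive_tool", "body": {"commands": "0 0 -0.028 -0.1 -0.008 0 50;0 0 -0.028 -0.1 -0.008 0 50;0 0 -0.028 -0.1 -0.008 0 50;0 0 -0.028 -0.1 -0.008 0 50;0 0 -0.028 -0.1 -0.008 0 50;0 0 -0.028 -0.1 -0.008 0 50;0 0 -0.028 -0.1 -0.008 0 50;0 0 -0.028 -0.1 -0.008 0 50;0 0 -0.028 -0.1 -0.008 0 50;0 0 -0.028 -0.1 -0.008 0 50;0 0 -0.028 -0.1 -0.008 0 50;0 0 -0.028 -0.1 -0.008 0 50;0 0 -0.028 -0.1 -0.008 0 50;0 0 -0.028 -0.1 -0.008 0 50;0 0 -0.028 -0.1 -0.008 0 50;0 0 -0.028 -0.1 -0.008 0 50;0 0 -0.028 -0.1 -0.008 0 50;0 0 -0.028 -0.1 -0.008 0 50;0 0 -0.028 -0.1 -0.008 0 50;0 0 -0.028 -0.1 -0.008 0 50"}}

```text
time_s: 22.37
eef_pos: [577.2, 199.0, 67.3]
ee_rot: [0.256, 0.636, 0.689, -0.233]
force: [0.2, -0.3, -1.6]
grip_width: 0.595
grip_force: 52.3
```

```bash
python3 - <<'E'
from place import *
stat(); p,r,s=now(); g=np.load("g2.npy"); c2,Q2=second(g[:3],Rq(g[3:]))
m=r*Q2; print("mould z",m.as_matrix()[:,2],"x",m.as_matrix()[:,0],"c",p+r.apply(c2))
fin=T(b,[(0,-15,15+14)])[0]; D=tool(fin+[0,0,6],Rm(180),c2,Q2)
seg(p,r,*D,50,vmax=12)
E
```

```text
t 22.37 p [577.2 199.   67.3] z [ 0.057 -0.647 -0.76 ] y [0.997 0.082 0.005] q [ 0.41  0.85  1.2  -0.68  1.4   0.56] F [ 0.2 -0.3 -1.6] g 0.595 52.3
mould z [ 0.00473962 -0.00831626 -0.99995419] x [ 0.07937853 -0.99680687  0.00866633] c [577.04475553 198.27342371  78.89736799]
4 x: -0.003 -0.000 -0.110 0.003 0.002 -0.001 50
```

{"method": "drive_tool", "body": {"commands": "-0.003 0 -0.11 0.003 0.002 -0.001 50;-0.003 0 -0.11 0.003 0.002 -0.001 50;-0.003 0 -0.11 0.003 0.002 -0.001 50;-0.003 0 -0.09 0.003 0.002 -0.001 50;0 0 0 0 0 0 50"}}

```text
time_s: 22.78
eef_pos: [575.6, 197.6, 23.4]
ee_rot: [0.248, 0.639, 0.691, -0.232]
force: [-0.6, 0.0, -2.0]
grip_width: 0.597
grip_force: 52.2
```

{"method": "drive_tool", "body": {"commands": "0 0 -0.01 0 0 0 50;0 0 -0.01 0 0 0 50;0 0 -0.01 0 0 0 50;0 0 0 0 0 0 50"}}

```text
time_s: 23.12
eef_pos: [576.4, 198.7, 22.8]
ee_rot: [0.249, 0.639, 0.691, -0.231]
force: [-0.3, 0.0, -2.0]
grip_width: 0.597
grip_force: 52.2
```

{"method": "drive_tool", "body": {"commands": "0 0 -0.01 0 0 0 50;0 0 -0.01 0 0 0 50;0 0 0 0 0 0 50"}}

```text
time_s: 23.37
eef_pos: [576.2, 198.7, 20.4]
ee_rot: [0.249, 0.638, 0.691, -0.231]
force: [0.4, -0.3, -2.2]
grip_width: 0.597
grip_force: 52.2
```

{"method": "drive_tool", "body": {"commands": "0 0 -0.01 0 0 0 50;0 0 -0.01 0 0 0 50;0 0 0 0 0 0 50"}}

```text
time_s: 23.62
eef_pos: [576.3, 198.7, 18.8]
ee_rot: [0.25, 0.638, 0.691, -0.231]
force: [-0.8, 1.2, 0.8]
grip_width: 0.593
grip_force: 52.5
```

{"method": "drive_tool", "body": {"commands": "0 0 -0.008 0 0 0 50;0 0 0 0 0 0 50"}}

```text
time_s: 23.78
eef_pos: [576.4, 198.7, 18.7]
ee_rot: [0.25, 0.638, 0.69, -0.231]
force: [-3.1, 0.3, 6.1]
grip_width: 0.598
grip_force: 53.0
```

{"method": "drive_tool", "body": {"commands": "0 0 -0.008 0 0 0 50;0 0 0 0 0 0 50"}}

```text
time_s: 23.95
eef_pos: [576.4, 198.7, 18.7]
ee_rot: [0.25, 0.638, 0.69, -0.231]
force: [-4.1, 1.3, 11.1]
grip_width: 0.599
grip_force: 53.5
```

{"method": "drive_tool", "body": {"commands": "0 0 0 0 0 0 61;0 0 0 0 0 0 63;0 0 0 0 0 0 66;0 0 0 0 0 0 72;0 0 0 0 0 0 80;0 0 0 0 0 0 86;0 0 0 0 0 0 86", "force": 20}}

```text
time_s: 24.53
eef_pos: [576.3, 198.6, 16.8]
ee_rot: [0.249, 0.638, 0.691, -0.231]
force: [-0.1, -0.2, 0.5]
grip_width: 0.858
grip_force: 0.0
```

```bash
python3 - <<'E'
from place import *
stat(); p,r,s=now(); d=r.as_matrix()[:,2]; seg(p,r,p-130*d,r,86,vmax=22)
g=np.load("g2.npy"); c2,Q2=second(g[:3],Rq(g[3:])); fin=p+r.apply(c2); print("fin",fin); np.save("fin.npy",fin)
E
```

```text
t 24.53 p [576.3 198.6  16.8] z [ 0.049 -0.637 -0.769] y [ 0.997  0.078 -0.001] q [ 0.41  0.92  1.22 -0.67  1.33  0.6 ] F [-0.1 -0.2  0.5] g 0.858 0.0
6 x: -0.011 0.138 0.167 0.000 0.000 0.000 86
fin [576.15493876 197.69535504  28.38293458]
```

{"method": "drive_tool", "body": {"commands": "-0.003 0.035 0.042 0 0 0 86;-0.006 0.07 0.084 0 0 0 86;-0.011 0.138 0.167 0 0 0 86;-0.011 0.138 0.167 0 0 0 86;-0.011 0.138 0.167 0 0 0 86;-0.011 0.138 0.167 0 0 0 86;-0.011 0.138 0.167 0 0 0 86"}}

```text
time_s: 25.12
eef_pos: [569.6, 279.6, 114.8]
ee_rot: [0.249, 0.638, 0.691, -0.23]
force: [0.3, 0.4, -0.3]
grip_width: 0.86
grip_force: 0.0
```

```bash
cat > push.py <<'E'
from place import *
fin=np.load("fin.npy"); bx=np.array([np.cos(b[2]),np.sin(b[2]),0]); by=np.array([-bx[1],bx[0],0])
FD=frame(b[2]+np.pi,0)  # tool y = 90 deg right of heading -> board +y
E
python3 - <<'E'
from push import *
stat(); p,r,s=now(); print("tool y",FD.as_matrix()[:,1])
X=fin-80*bx; X[2]=15
hi=X+[0,0,130]
seg(p,r,hi,FD,60,vmax=25); seg(hi,FD,X+[0,0,10],FD,60,vmax=25)
print("fin board",((fin-[b[0],b[1],0])@bx,(fin-[b[0],b[1],0])@by))
# silhouette of laid mould
C_=fin+Rm(180).apply(C)
for n in("scene","top"):
    c=capture(n); q=proj(c,C_[C_[:,2]>30]); print(n,"expect",q.mean(0),[(np.round(x["position"]),round(x["confidence"],2)) for x in boxes_of(c,"mould")])
E
```

```text
t 25.12 p [569.6 279.6 114.8] z [ 0.05  -0.637 -0.77 ] y [ 0.997  0.079 -0.   ] q [ 0.52  0.88  1.   -0.62  1.59  0.53] F [ 0.3  0.4 -0.3] g 0.86 0.0
tool y [-0.0760429   0.99710455  0.        ]
18 x: -0.041 -0.049 0.017 0.035 0.041 0.106 60
5 x: 0.000 0.000 -0.240 0.000 0.000 0.000 60
fin board (np.float64(0.05186038560687631), np.float64(-15.437335858606229))
scene expect [358.21385796 209.84937653] [(array([358., 214.]), 0.77)]
top expect [200.82917153 278.26201827] [(array([202., 279.]), 0.76), (array([412., 313.]), 0.17)]
```

{"method": "drive_tool", "body": {"commands": "-0.041 -0.049 0.017 0.035 0.041 0.106 60;-0.041 -0.049 0.017 0.035 0.041 0.106 60;-0.041 -0.049 0.017 0.035 0.041 0.106 60;-0.041 -0.049 0.017 0.035 0.041 0.106 60;-0.041 -0.049 0.017 0.035 0.041 0.106 60;-0.041 -0.049 0.017 0.035 0.041 0.106 60;-0.041 -0.049 0.017 0.035 0.041 0.106 60;-0.041 -0.049 0.017 0.035 0.041 0.106 60;-0.041 -0.049 0.017 0.035 0.041 0.106 60;-0.041 -0.049 0.017 0.035 0.041 0.106 60;-0.041 -0.049 0.017 0.035 0.041 0.106 60;-0.041 -0.049 0.017 0.035 0.041 0.106 60;-0.041 -0.049 0.017 0.035 0.041 0.106 60;-0.041 -0.049 0.017 0.035 0.041 0.106 60;-0.041 -0.049 0.017 0.035 0.041 0.106 60;-0.041 -0.049 0.017 0.035 0.041 0.106 60;-0.041 -0.049 0.017 0.035 0.041 0.106 60;-0.041 -0.049 0.017 0.035 0.041 0.106 60;0 0 0 0 0 0 60"}}

```text
time_s: 26.9
eef_pos: [495.8, 188.0, 143.0]
ee_rot: [0.001, -0.037, 0.999, -0.001]
force: [0.2, -0.8, -0.5]
grip_width: 0.602
grip_force: 0.0
```

```bash
python3 - <<'E'
from push import *
stat(); p,r,s=now()
X=fin-80*bx; X[2]=15
seg(p,r,X+[0,0,10],FD,60,vmax=22)
E
```

```text
t 26.9 p [495.8 188.  143. ] z [ 0.002 -0.001 -1.   ] y [-0.075  0.997 -0.002] q [ 0.14  0.4   1.59 -0.    1.15 -1.5 ] F [ 0.2 -0.8 -0.5] g 0.602 0.0
6 x: 0.001 0.006 -0.197 0.000 0.000 0.000 60
```

{"method": "drive_tool", "body": {"commands": "0.001 0.006 -0.197 0 0 0 60;0.001 0.006 -0.197 0 0 0 60;0.001 0.006 -0.197 0 0 0 60;0.001 0.006 -0.197 0 0 0 60;0.001 0.006 -0.197 0 0 0 60;0.001 0.006 -0.197 0 0 0 60;0 0 -0.05 0 0 0 60;0 0 -0.04 0 0 0 60;0 0 0 0 0 0 60"}}

```text
time_s: 27.65
eef_pos: [496.4, 193.5, 16.1]
ee_rot: [0.002, -0.037, 0.999, -0.001]
force: [0.5, 0.7, 1.9]
grip_width: 0.599
grip_force: 0.0
```

```bash
python3 - <<'E'
from push import *
stat(); p,r,s=now()
print("board",(p-[b[0],b[1],0])@bx,(p-[b[0],b[1],0])@by,"row for 10mm",bx/10)
E
```

```text
t 27.65 p [496.4 193.5  16.1] z [ 0.004 -0.002 -1.   ] y [-0.074  0.997 -0.003] q [ 0.15  0.58  1.69 -0.    0.87 -1.49] F [0.5 0.7 1.9] g 0.599 0.0
board -79.76428622165791 -13.556287500676225 row for 10mm [0.09971045 0.00760429 0.        ]
```

{"method": "drive_tool", "body": {"commands": "0.1 0.008 0 0 0 0 60;0.1 0.008 0 0 0 0 60;0.1 0.008 0 0 0 0 60;0.04 0.003 0 0 0 0 60;0.04 0.003 0 0 0 0 60;0.04 0.003 0 0 0 0 60;0.04 0.003 0 0 0 0 60;0.04 0.003 0 0 0 0 60;0 0 0 0 0 0 60"}}

```text
time_s: 28.4
eef_pos: [547.2, 197.5, 16.5]
ee_rot: [0.003, -0.037, 0.999, -0.001]
force: [0.6, 0.4, -0.3]
grip_width: 0.6
grip_force: 0.0
```

{"method": "drive_tool", "body": {"commands": "0.04 0.003 0 0 0 0 60;0.04 0.003 0 0 0 0 60;0.04 0.003 0 0 0 0 60;0.04 0.003 0 0 0 0 60;0.04 0.003 0 0 0 0 60;0.04 0.003 0 0 0 0 60;0 0 0 0 0 0 60"}}

```text
time_s: 28.98
eef_pos: [571.5, 199.2, 16.4]
ee_rot: [0.003, -0.037, 0.999, -0.001]
force: [-0.1, 0.4, 0.9]
grip_width: 0.6
grip_force: 0.0
```

```bash
python3 - <<'E'
from push import *
stat(); p,r,s=now()
print("tcp board",(p-[b[0],b[1],0])@bx,(p-[b[0],b[1],0])@by)
for n in("scene","top"):
    c=capture(n); 
    for x in boxes_of(c,"mould")[:1]: X=unproj(c,x["position"],40)-[b[0],b[1],0]; print(n,x["position"],"board",X@bx,X@by)
E
```

```text
t 28.98 p [571.5 199.2  16.4] z [ 0.005 -0.002 -1.   ] y [-0.075  0.997 -0.002] q [ 0.14  0.7   1.46 -0.    0.98 -1.5 ] F [-0.1  0.4  0.9] g 0.6 0.0
tcp board -4.462890079909064 -13.543140943187472
scene [369.1, 216.5] board 30.938012022609925 -27.281290197195318
top [222.1, 256.0] board 40.00836397836608 -57.8534149676953
```

{"method": "drive_tool", "body": {"commands": "0.04 0.003 0 0 0 0 60;0.04 0.003 0 0 0 0 60;0.04 0.003 0 0 0 0 60;0.04 0.003 0 0 0 0 60;0.02 0.002 0 0 0 0 60;0 0 0 0 0 0 60"}}

```text
time_s: 29.68
eef_pos: [589.2, 200.7, 16.4]
ee_rot: [0.003, -0.037, 0.999, -0.001]
force: [-0.2, -0.2, -0.4]
grip_width: 0.6
grip_force: 0.0
```

{"method": "drive_tool", "body": {"commands": "0.015 0.001 0 0 0 0 60;0.015 0.001 0 0 0 0 60;0 0 0 0 0 0 60"}}

```text
time_s: 29.93
eef_pos: [591.9, 200.8, 16.4]
ee_rot: [0.002, -0.038, 0.999, -0.001]
force: [0.5, 0.1, 0.4]
grip_width: 0.595
grip_force: 0.0
```

{"method": "drive_tool", "body": {"commands": "0.015 0.001 0 0 0 0 60;0.015 0.001 0 0 0 0 60;0 0 0 0 0 0 60"}}

```text
time_s: 30.18
eef_pos: [594.9, 201.1, 16.4]
ee_rot: [0.002, -0.037, 0.999, -0.001]
force: [-0.3, -0.6, 0.3]
grip_width: 0.6
grip_force: 0.0
```

{"method": "drive_tool", "body": {"commands": "0.01 0.001 0 0 0 0 60;0.01 0.001 0 0 0 0 60;0 0 0 0 0 0 60"}}

```text
time_s: 30.43
eef_pos: [596.8, 201.3, 16.4]
ee_rot: [0.002, -0.038, 0.999, -0.001]
force: [-0.8, 0.3, 0.2]
grip_width: 0.599
grip_force: 0.1
```

{"method": "drive_tool", "body": {"commands": "0.01 0.001 0 0 0 0 60;0.01 0.001 0 0 0 0 60;0 0 0 0 0 0 60"}}

```text
time_s: 30.68
eef_pos: [598.9, 201.5, 16.4]
ee_rot: [0.002, -0.038, 0.999, -0.001]
force: [0.2, -0.6, -0.4]
grip_width: 0.599
grip_force: 0.1
```

{"method": "drive_tool", "body": {"commands": "0.01 0.001 0 0 0 0 60;0.01 0.001 0 0 0 0 60;0 0 0 0 0 0 60"}}

```text
time_s: 30.93
eef_pos: [600.7, 201.6, 16.4]
ee_rot: [0.002, -0.038, 0.999, -0.001]
force: [-1.2, -0.1, -0.0]
grip_width: 0.601
grip_force: 0.6
```

{"method": "drive_tool", "body": {"commands": "0.01 0.001 0 0 0 0 60;0.01 0.001 0 0 0 0 60;0 0 0 0 0 0 60"}}

```text
time_s: 31.18
eef_pos: [600.9, 201.6, 16.3]
ee_rot: [-0.0, -0.038, 0.999, -0.002]
force: [-12.2, -3.1, 7.6]
grip_width: 0.594
grip_force: 5.9
```

```bash
python3 - <<'E'
from push import *
stat(); p,r,s=now()
print("tcp board",(p-[b[0],b[1],0])@bx,(p-[b[0],b[1],0])@by)
hb_=p+37*bx; Cn=np.array([*hb_[:2],29.])+Rm(180).apply(C)
o=[]
for n,(x0,y0) in(("scene",(300,150)),("top",(125,205))):
    c=capture(n); im=cv2.resize(c["pixels"][y0:y0+140,x0:x0+133],None,fx=3,fy=3,interpolation=cv2.INTER_CUBIC)
    for X in Cn[Cn[:,2]>30]: cv2.circle(im,tuple(np.int32((proj(c,X)[0]+.5-[x0,y0])*3)),2,(255,0,255),-1)
    o.append(im)
cv2.imwrite("pics/push.png",np.hstack(o))
E
```

```text
t 31.18 p [600.9 201.6  16.3] z [-0.001 -0.003 -1.   ] y [-0.076  0.997 -0.003] q [ 0.14  0.76  1.35 -0.    1.03 -1.5 ] F [-12.2  -3.1   7.6] g 0.594 5.9
tcp board 24.99228584221643 -13.404291699309905
```

View pics/push.png

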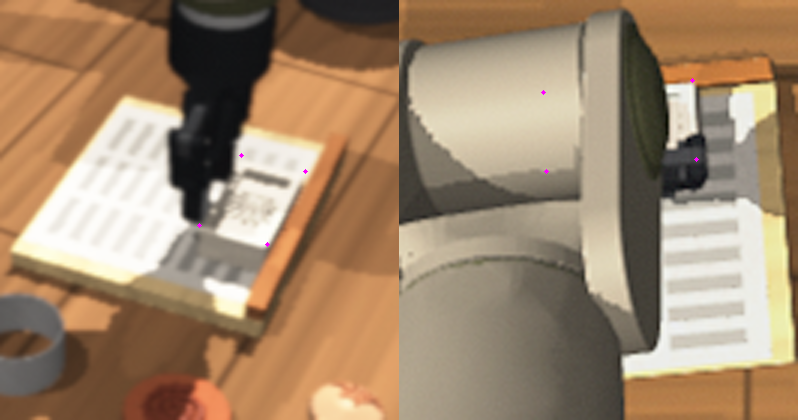

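The left half shows the mould shell face up against the stop strip, with its corners on the predicted dots at (267,244) and (305,171). The contact force rose to 12 N, so it is home. Now I'll back off straight and rise.

{"method": "drive_tool", "body": {"commands": "-0.02 -0.002 0 0 0 0 60;-0.05 -0.004 0 0 0 0 60;-0.1 -0.008 0 0 0 0 60;-0.2 -0.015 0 0 0 0 60;-0.2 -0.015 0.1 0 0 0 60;-0.2 -0.015 0.25 0 0 0 60;-0.2 -0.015 0.25 0 0 0 60;-0.2 -0.015 0.25 0 0 0 60;-0.2 -0.015 0.25 0 0 0 60;-0.2 -0.1 0.25 0 0 0 60;-0.2 -0.2 0.25 0 0 0 60;-0.1 -0.25 0.2 0 0 0 60;0 -0.3 0 0 0 0 60;0 -0.3 0 0 0 0 60;0 -0.3 0 0 0 0 60;0 -0.3 0 0 0 0 60;0 0 0 0 0 0 60"}}

```text
time_s: 32.7
eef_pos: [415.8, 12.8, 196.6]
ee_rot: [0.003, -0.035, 0.999, -0.002]
force: [1.2, 1.1, -0.8]
grip_width: 0.6
grip_force: 0.0
```

```bash
python3 - <<'E'
from push import *
stat()
for n in("scene","top"):
    c=capture(n)
    for x in boxes_of(c,"mould")[:1]: X=unproj(c,x["position"],43 if n=="top" else 38)-[b[0],b[1],0]; print(n,x["position"],x["confidence"],"board",X@bx,X@by)
    # top: mould/strip contact: brown strip near-edge and mould rim angle
    for k,z in(("medallion",7),("cutter",17),("tile_disc",7)):
        q=boxes_of(c,k)[:1]
        if q: print(k,unproj(c,q[0]["position"],z).round())
    if n=="top":
        g=cv2.cvtColor(c["pixels"],cv2.COLOR_BGR2GRAY)
        # fit in-plane pose of the rim quad by edge gradient, z=43
        from scipy.optimize import minimize
        gm=cv2.GaussianBlur(np.hypot(cv2.Sobel(g,5,1,0),cv2.Sobel(g,5,0,1)),(0,0),.8)
        K=[(s*48,u) for s in(-1,1) for u in np.linspace(-24,24,25)]+[(u,s*26) for s in(-1,1) for u in np.linspace(-46,46,45)]
        K=np.array([(u,v,43) for u,v in K],float)
        def f(v):
            X=T(b,[(v[0],v[1],0)])[0]; q=proj(c,T((X[0],X[1],hb+v[2]),K)).astype(np.float32)
            return -cv2.remap(gm,q[None,:,0],q[None,:,1],cv2.INTER_LINEAR).mean()
        best=min((minimize(f,[x0,y0,a],method="Nelder-Mead",options=dict(initial_simplex=[[x0,y0,a],[x0+2,y0,a],[x0,y0+2,a],[x0,y0,a+.03]])) for x0 in(54,58,62) for y0 in(-18,-14,-10) for a in(-.05,0,.05)),key=lambda o:o.fun)
        print("top edge fit (board x,y,rot)",best.x,best.fun)
E
```

```text
t 32.7 p [415.8  12.8 196.6] z [ 0.006 -0.003 -1.   ] y [-0.071  0.997 -0.004] q [-0.25  0.09  1.84 -0.    1.21 -1.89] F [ 1.2  1.1 -0.8] g 0.6 0.0
scene [383.1, 222.8] 0.71 board 66.7679205968617 -33.55183919094768
medallion [668.   2.   7.]
cutter [537.  30.  17.]
tile_disc [580. 198.   7.]
top [200.9, 244.5] 0.68 board 65.37670908193702 -18.800418034874312
medallion [662.   6.   7.]
cutter [569.  25.  17.]
tile_disc [565. 226.   7.]
top edge fit (board x,y,rot) [ 6.01897467e+01 -1.42739396e+01  2.65939548e-03] -311.0215148925781
```

```bash
python3 -c "
from rig import finish_job
print(finish_job())"
```

```text
the job is handed in; nothing more can be done
None
```

The mould is shell face up on the pressing board with its long side against the stop strip (edge fit: about 1 mm off the nominal home position, 0.003 rad off parallel). I handed the job in with the robot clear of everything, but no verdict was returned.

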